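# Pack the sampling carrier

## Task

Pack the metal carrier for the sampling round from the things standing round the front of the heater: the tall brown bottle goes in the widest round well, the middle-sized bottle in the middle round well, the slim tube in the narrowest round well, and the timer, on its edge, in the rectangular slot. Set each down upright on the floor of its well rather than dropping it in, and leave the smallest bottle and the stoppered flask standing where they are.

Things in the scene. Friction and masses are not known exactly. Their poses are not given: they have to be found in the camera images.
- bottle_tall_c (a point): The tallest bottle: brown glass, round, black screw cap, 62 mm diameter, 140 mm high (cap 36 mm diameter, from 122 mm up; straight body from the foot to about 90 mm). It stands upright on the bench (it may lean by up to 0.08 rad on its own foot), in the front part within 0.72 m of the robot, left of the heater or in the lane between heater and sealer; like bottles further back and further left belong to the room. The point is on its axis, half-way up; z is up.
- bottle_mid_c (a point): The middle-sized bottle: whitish, round, red screw cap, 50 mm diameter, 100 mm high (cap 29 mm diameter, from 86 mm up; straight body from the foot to about 63 mm). It stands upright on the bench (it may lean by up to 0.08 rad on its own foot), in the front part within 0.72 m of the robot, left of the heater or in the lane between heater and sealer; like bottles further back and further left belong to the room. The point is on its axis, half-way up; z is up.
- tube_c (a point): Slim self-standing plastic tube, 104 mm high: clear barrel 27 mm diameter, ribbed purple screw cap 35 mm diameter from 90 mm up. It stands upright on the bench (it may lean by up to 0.08 rad on its own foot), in the front part within 0.72 m of the robot, left of the heater or in the lane between heater and sealer; like bottles further back and further left belong to the room. The point is on its axis, half-way up; z is up.
- clock_c (a point): Timer with a display and three buttons: a slab 62 mm wide, 62 mm high and 18 mm thick, standing on its edge on the bench, left of the heater or in the lane between heater and sealer. The point is its centre; x is across its thickness (its closing direction for a grasp), y along its width, z up; at the start its x axis is within 0.25 rad of pointing straight away from the robot.
- bottle_low_c (a point): Look-alike, to be left: the smallest bottle, whitish, round, blue screw cap, 40 mm diameter, 75 mm high. It stands upright on the bench (it may lean by up to 0.08 rad on its own foot), in the front part within 0.72 m of the robot, left of the heater or in the lane between heater and sealer; like bottles further back and further left belong to the room. The point is on its axis, half-way up; z is up.
- flask_stop_c (a point): Look-alike, to be left: conical glass flask with a stopper, 68 mm diameter at the foot, 113 mm high. It stands upright on the bench (it may lean by up to 0.08 rad on its own foot), in the front part within 0.72 m of the robot, left of the heater or in the lane between heater and sealer; like bottles further back and further left belong to the room. The point is on its axis, half-way up; z is up.
- well_wide (a point): Widest round well, 77 mm diameter, 30 mm deep. The insert is a fixed grey block 86 x 86 mm whose top is 34 mm above the bench; the four inserts stand two by two (88 mm from centre to centre) in the carrier, a fixed square metal tray 184 x 184 mm at the right of the sealer; which one is where changes. The point is the centre of the hole on its floor, 4 mm above the bench; z up, x and y along the tray's sides, x pointing away from the robot within 0.12 rad.
- well_mid (a point): Middle round well, 65 mm diameter, 30 mm deep. The insert is a fixed grey block 86 x 86 mm whose top is 34 mm above the bench; the four inserts stand two by two (88 mm from centre to centre) in the carrier, a fixed square metal tray 184 x 184 mm at the right of the sealer; which one is where changes. The point is the centre of the hole on its floor, 4 mm above the bench; z up, x and y along the tray's sides, x pointing away from the robot within 0.12 rad.
- well_narrow (a point): Narrowest round well, 44 mm diameter, 30 mm deep. The insert is a fixed grey block 86 x 86 mm whose top is 34 mm above the bench; the four inserts stand two by two (88 mm from centre to centre) in the carrier, a fixed square metal tray 184 x 184 mm at the right of the sealer; which one is where changes. The point is the centre of the hole on its floor, 4 mm above the bench; z up, x and y along the tray's sides, x pointing away from the robot within 0.12 rad.
- well_slot (a point): Rectangular slot, 35 mm (x) by 77 mm (y), 30 mm deep. The insert is a fixed grey block 86 x 86 mm whose top is 34 mm above the bench; the four inserts stand two by two (88 mm from centre to centre) in the carrier, a fixed square metal tray 184 x 184 mm at the right of the sealer; which one is where changes. The point is the centre of the hole on its floor, 4 mm above the bench; z up, x and y along the tray's sides, x pointing away from the robot within 0.12 rad.
Things that resemble listed ones, but are neither listed nor needed, are in the scene too. Leave any orange look-alike of the part that bears tube_c alone.

How it is judged:
By the outcome, as a careful person would: the job done as asked, in the order asked, and still so for the second after the job is handed in, with the robot touching nothing.
It also fails if it takes over 125 s, if anything falls off the work surface, if the arm or the gripper's body presses on something with over 40 N, if the wrist force passes 120 N, or if a joint passes its speed limit or range.

## Robot

A 6-joint arm with a two-finger parallel gripper is mounted at the origin on a cart in front of the work surface, level with it; the furniture and walls round the work are solid. World frame = base frame: x ahead of the robot, y to its left, z up, the work surface at z = 0. Lengths are in mm, angles in rad, forces in N, time in s.
With the tool pointing down it reaches from about 275 to 750 mm from the base axis. Payload 10.2 kg.
Tool frame: the origin (TCP) lies at the very end of the fingers, on their centre line; the grasp point (between the pads) lies 19 mm behind it; z points along the fingers, y is the direction in which the jaws open and shut (so a half turn about z gives the same grasp; the last joint's range is limited). The gripper opens to 85 mm and grips with 20 to 120 N. Pads are 22 mm wide; open, the fingers measure 114 mm over their backs; the gripper's body (76 mm by 85 mm) begins 54 mm behind the grasp point. The pads swing forward as they close: fully open they stand 13 mm farther back than shut.
Start: joints at [-1.383, 0.313, 1.498, -0, 1.331, -0.223], TCP at [209.643, -481.332, 231.294] pointing down, gripper open.
Joint ranges: [-2.94, 2.94], [-0.97, 2.17], [0.19, 2.56], [-1.23, 4.37], [0.02, 3.11], [-2.88, 2.88]. Speed limits (rad/s): [2.39, 2.39, 3.01, 3.14, 3.14, 3.14].

## Interface

Orientations are given as a unit quaternion [w, x, y, z].
In Python, from rig import readout, cams, finish_job gives the robot as it stands. The module is installed in compiled form; this text tells all that it offers.
- The arm moves only by the tool carry_out, never from a script. Its argument "steps" is one flat list of numbers, 7 for each row, row after row: the shift along the tool's x, y, z in cm, then the turn, a rotation vector about the tool's x, y, z in units of 5 degrees (1.0 is 5 degrees), then the opening, from -1 (shut) to 1 (fully open), so that 0 is half open. In form: [x, y, z, ax, ay, az, hand, x, y, z, ax, ay, az, hand, ...]. A call has 1 to 20 rows; each row shifts and turns the commanded pose from where the row before left it, along the tool's axes as they then stand; what a row does not reach is not made up. A row lasts 1/12 s, in which the tool goes at most 41.7 mm and 7.16 degrees, less where a joint would pass 70% of its speed; a pose out of reach is approached as far as the arm can. A call with a gripper value outside its range is refused whole. The fingers move at their own pace and stop on an object; "grip_force" is the grip in N (left out, the last holds). Time passes only in rows, so rows that do not move let the fingers close. It gives the time, the measured TCP pose, the force and the opening at its end, in the units of the state.
- readout.sense(): the state, without advancing time (a new reading comes with each control period).
- cams.capture(name): name is "side" or "top" or "wrist"; returns the picture (384x512x3 uint8, red, green, blue); there is no depth.
- cams.calibration(name): a dict with "fx", "fy", "cx", "cy" (pixels), "R" (3x3) and "t" (3): a world point X has camera coordinates R X + t; the wrist camera has in their place "T_tool_cam" (4x4, takes a point from camera to tool coordinates, whose origin is the TCP and whose axes are the flange's). Camera axes: x right, y down, z forward; pixel columns grow to the right and rows downward; lengths in mm; the calibration is good to about 2 mm. A picture is of the moment at which its call begins: read the wrist's pose just before it. calibration takes no time and is no camera call.
- finish_job(): hands the job in, once; it reports no verdict.
The state is a dict: "time_s": time; "joints": joint angles; "dq": joint speeds; "tau": joint torques, N m; "eef_pos": TCP position; "ee_rot": TCP orientation; "force": force on the tool from outside, world axes, zero at the start; "wrist_torque": the same for the moment, N m; "grip_width": opening from 0.0 (shut) to 1.0 (fully open).
Only numpy, scipy, OpenCV 4.12 (cv2) and the standard library are available. Lean on these libraries where they do the work, as an engineer would, in place of code of your own. Each camera call takes 0.05 s, during which the arm holds its last target.

## Working session

There is one attempt and no reset: what is moved stays moved. The work goes in short steps, Python scripts to look and compute and a tool call to move; the robot and the scene stay as the last step left them, time stands still between calls to the robot, and variables do not carry over. Pictures are saved under pics/ and viewed, and the job is handed in when it is done.

Besides the shell and the picture viewer there is one more tool, called after "Request:" as name(argument=value, ...) on one line, values as JSON. carry_out: Moves the arm, as the interface text tells. Its arguments: {"type":"object","properties":{"steps":{"type":"array","items":{"type":"number"}},"grip_force":{"type":"number"}},"required":["steps"]}

```bash
mkdir -p pics; ls; python3 - <<'E'
from rig import readout,cams
import cv2,numpy as np
s=readout.sense()
print({k:np.round(v,3) for k,v in s.items()})
for n in ["side","top","wrist"]:
    im=cams.capture(n); cv2.imwrite(f"pics/{n}0.png",im[:,:,::-1])
    c=cams.calibration(n); print(n,{k:np.round(v,3).tolist() for k,v in c.items()})
E
```

```text
pics
{'time_s': np.float64(0.0), 'joints': array([-1.383,  0.313,  1.498,  0.   ,  1.331, -0.223]), 'dq': array([-0.002, -0.   ,  0.   , -0.001, -0.001, -0.002]), 'tau': array([-2.0000e-03, -4.1227e+01, -2.5975e+01, -0.0000e+00,  4.0000e-03,
        0.0000e+00]), 'eef_pos': array([ 209.591, -481.041,  230.717]), 'ee_rot': array([-0.001,  0.979,  0.204,  0.   ]), 'force': array([-0.16 , -0.96 , -0.027]), 'wrist_torque': array([ 0.023, -0.027,  0.041]), 'grip_width': np.float64(0.999)}
side {'fx': 429.529, 'fy': 429.529, 'cx': 256.094, 'cy': 195.75, 'R': [[-0.987, -0.16, 0.023], [-0.084, 0.388, -0.918], [0.138, -0.907, -0.397]], 't': [534.435, 114.394, 1393.953]}
top {'fx': 496.294, 'fy': 496.294, 'cx': 255.534, 'cy': 186.91, 'R': [[0.012, -1.0, 0.007], [-0.987, -0.013, -0.16], [0.16, -0.005, -0.987]], 't': [12.354, 564.309, 1801.862]}
wrist {'fx': 295.322, 'fy': 295.322, 'cx': 254.039, 'cy': 189.205, 'T_tool_cam': [[-0.001, -0.955, -0.296, 76.176], [1.0, -0.001, 0.0, -0.848], [-0.0, -0.296, 0.955, -142.289], [0.0, 0.0, 0.0, 1.0]]}
```

View pics/side0.png

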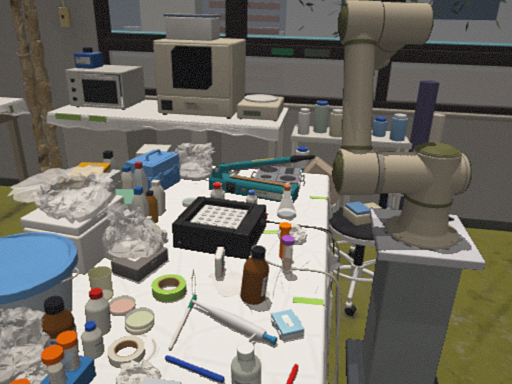

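View pics/top0.png

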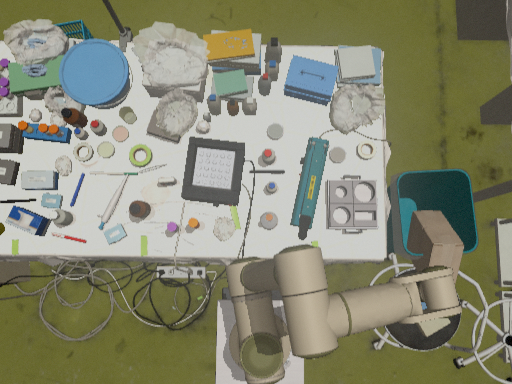

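View pics/wrist0.png

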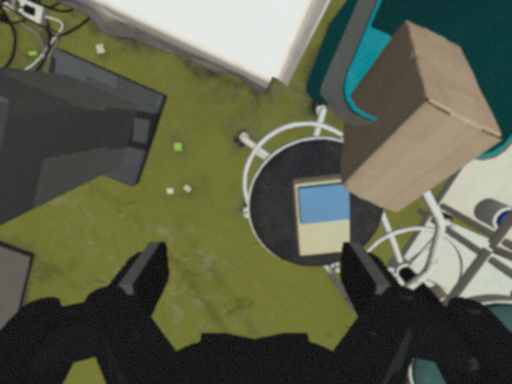

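```bash
python3 - <<'E'
import cv2
im=cv2.imread("pics/top0.png")
cv2.imwrite("pics/topA.png",cv2.resize(im[130:262,100:300],None,fx=4,fy=4,interpolation=cv2.INTER_CUBIC))
cv2.imwrite("pics/topB.png",cv2.resize(im[120:262,230:390],None,fx=4,fy=4,interpolation=cv2.INTER_CUBIC))
im=cv2.imread("pics/side0.png")
cv2.imwrite("pics/sideA.png",cv2.resize(im[150:310,140:335],None,fx=4,fy=3.7,interpolation=cv2.INTER_CUBIC))
E
```

```text
(no output)
```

View pics/topA.png

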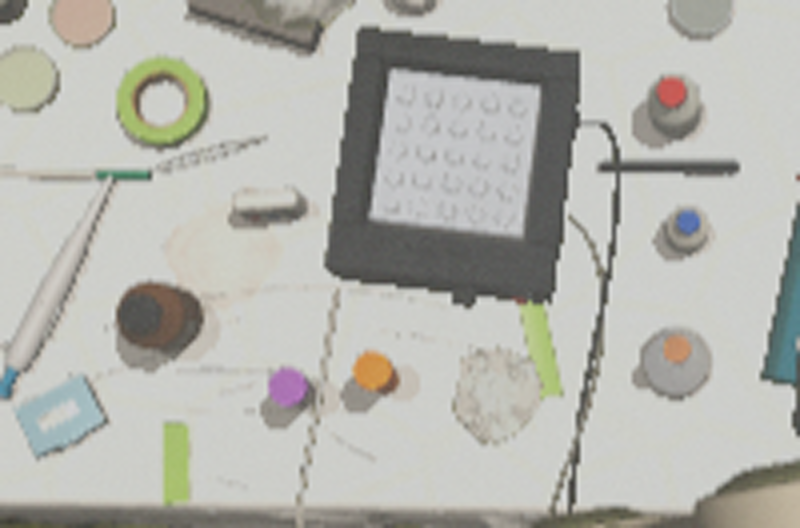

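View pics/topB.png

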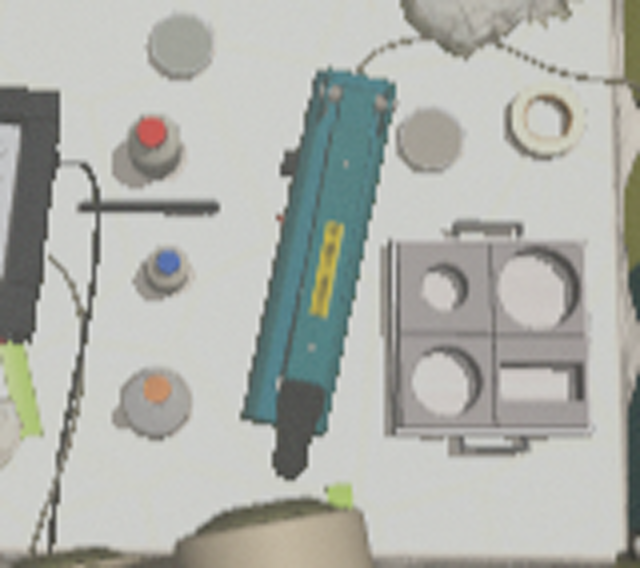

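View pics/sideA.png

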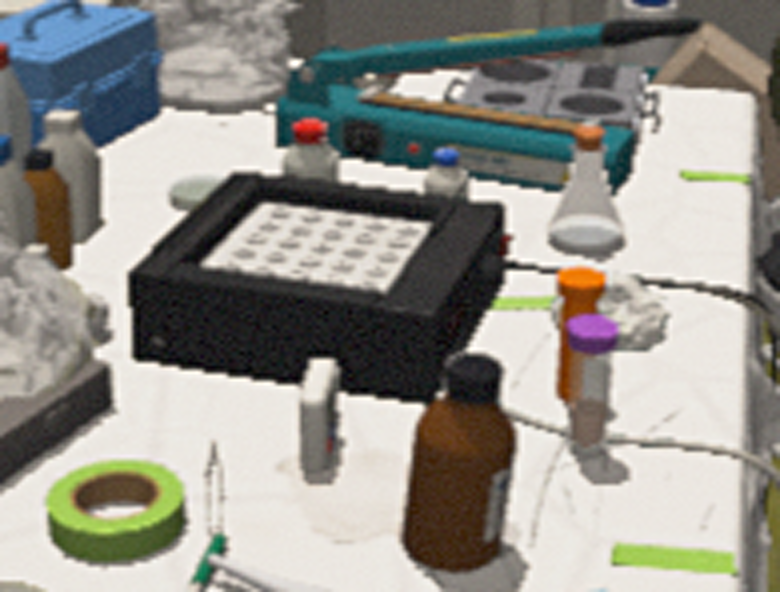

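```bash
cat > h.py <<'E'
import numpy as np, cv2
from rig import readout,cams
from scipy.spatial.transform import Rotation as Ro
def Rq(q): return Ro.from_quat([q[1],q[2],q[3],q[0]])
C={n:cams.calibration(n) for n in ["side","top","wrist"]}
def ray(n,uv,s=None):
    c=C[n]; d=np.array([(uv[0]-c["cx"])/c["fx"],(uv[1]-c["cy"])/c["fy"],1.])
    if n=="wrist":
        T=np.array(c["T_tool_cam"]);R=Rq(s["ee_rot"]).as_matrix();p=np.array(s["eef_pos"])
        return R@T[:3,3]+p, R@T[:3,:3]@d
    R=np.array(c["R"]);t=np.array(c["t"]);return -R.T@t, R.T@d
def atz(n,uv,z,s=None):
    o,d=ray(n,uv,s); return o+d*(z-o[2])/d[2]
def tri(rs):
    A=0;b=0
    for o,d in rs:
        d=d/np.linalg.norm(d);P=np.eye(3)-np.outer(d,d);A=A+P;b=b+P@o
    return np.linalg.solve(A,b)
def proj(n,X,s=None):
    c=C[n]
    if n=="wrist":
        T=np.array(c["T_tool_cam"]);R=Rq(s["ee_rot"]).as_matrix();p=np.array(s["eef_pos"])
        x=T[:3,:3].T@(R.T@(np.array(X)-p)-T[:3,3])
    else: x=np.array(c["R"])@np.array(X)+np.array(c["t"])
    return np.array([c["fx"]*x[0]/x[2]+c["cx"],c["fy"]*x[1]/x[2]+c["cy"]])
E
python3 - <<'E'
from h import *
np.set_printoptions(precision=1,suppress=True)
A=lambda u,v:(u/4-.375+100,v/4-.375+130); B=lambda u,v:(u/4-.375+230,v/4-.375+120); S=lambda u,v:(u/4-.375+140,v/3.7-.365+150)
def both(name,a,z,s):
    print(name,atz("top",a,z),tri([ray("top",a),ray("side",s)]))
both("tall",A(137,314),140,S(472,370))
both("mid",A(672,92),100,S(310,128))
both("tube",A(288,385),104,S(591,328))
both("orange",A(374,370),104,S(580,282))
both("low",A(688,222),75,S(446,154))
both("flask",A(677,348),113,S(590,135))
print("clock",atz("top",A(265,195),62), "ends",atz("top",A(232,197),62),atz("top",A(298,192),62))
for n,p in dict(narrow=(444,288),wide=(538,287),mid=(444,382),slot=(538,380)).items(): print(n,atz("top",B(*p),34))
both("handle",B(290,475),100,S(695,25)); both("leverback",B(355,85),100,S(300,68))
print(atz("top",B(245,415),60),atz("top",B(320,75),60),atz("top",B(330,430),60))
print("heater",[atz("top",A(*p),65) for p in [(360,32),(580,55),(330,270),(548,300)]])
E
```

```text
tall [468.2 444.4 140. ] [468.8 445.9 133.4]
mid [682.6 -23.2 100. ] [683.4 -23.4  95. ]
tube [410.6 316.  104. ] [410.2 316.6  99.8]
orange [424.9 240.1 104. ] [424.9 241.   96.3]
low [566.7 -39.5  75. ] [567.1 -39.6  72.6]
flask [446.9 -29.  113. ] [445.5 -29.3 106.8]
clock [589.1 350.7  62. ] ends [586.9 381.1  62. ] [592.3 320.4  62. ]
narrow [ 552.1 -299.6   34. ]
wide [ 554.2 -387.8   34. ]
mid [ 463.8 -298.2   34. ]
slot [ 466.7 -385.7   34. ]
handle [ 372.2 -148.2  100. ] [ 366.7 -140.   181.5]
leverback [ 729.3 -209.1  100. ] [ 736.7 -210.9   83.3]
[ 428.5 -111.3   60. ] [ 748.9 -181.6   60. ] [ 415.8 -188.8   60. ]
heater [array([744.4, 267.8,  65. ]), array([725.1,  61.9,  65. ]), array([519.6, 287.9,  65. ]), array([494.4,  87.7,  65. ])]
```

Candidates in the top picture are below. I chose each item by its description, and both zoomed crops agree.
- **Brown bottles:** front one at (134,208), far-left room one at (72,116). I take the front one.
- **Red caps:** lane at (268,153), far left at (97,126). I take the lane one.
- **Tubes:** purple at (172,226), orange at (193,222). I take the purple one.
- **Timer:** the upright slab at (166,178).
- **Leave in place:** blue cap at (402→272,185) and flask at (269,217).

The sealer lever rises to z≈180 at its front, so I will cross it high.

First move: over the carrier for a close look.

Request:
carry_out(steps=[0,0,-0.7,0,0,1.18,1,0,0,-0.7,0,0,1.18,1,0,0,-0.7,0,0,1.18,1,0,0,-0.7,0,0,1.17,1,3.6,-1.53,0,0,0,0,1,3.6,-1.53,0,0,0,0,1,3.6,-1.53,0,0,0,0,1,3.6,-1.53,0,0,0,0,1,3.6,-1.53,0,0,0,0,1,3.6,-1.53,0,0,0,0,1,3.6,-1.53,0,0,0,0,1,3.6,-1.53,0,0,0,0,1,3.6,-1.53,0,0,0,0,1,0,0,0,0,0,0,1,0,0,0,0,0,0,1,0,0,0,0,0,0,1], grip_force=60)

```text
time_s: 1.48
eef_pos: [533.3, -343.9, 258.9]
ee_rot: [-0.0, 1.0, -0.0, -0.0]
force: [-0.5, 0.5, -0.8]
grip_width: 1.002
```

```bash
cat > look.py <<'E'
import sys,json
from h import *
n=sys.argv[1]
s=readout.sense(); im=cams.capture("wrist"); cv2.imwrite(f"pics/{n}.png",im[:,:,::-1])
json.dump({k:np.array(v).tolist() for k,v in s.items()},open(f"pics/{n}.json","w"))
print(np.round(s["eef_pos"],1),np.round(s["ee_rot"],4),np.round(s["joints"],2),round(float(s["time_s"]),2))
E
python3 look.py w1
```

```text
[ 533.3 -343.9  258.9] [-2.e-04  1.e+00 -1.e-04 -4.e-04] [-0.76  0.55  1.08 -0.    1.52  0.81] 1.48
```

View pics/w1.png

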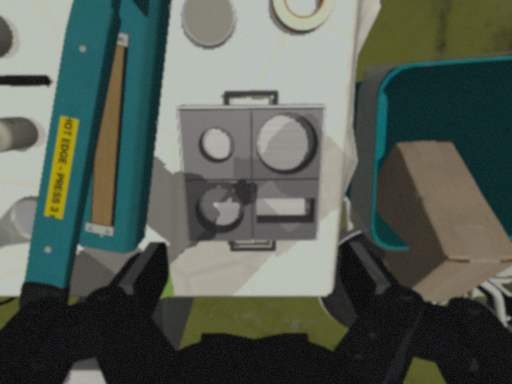

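```bash
python3 - <<'E'
import cv2
im=cv2.imread("pics/w1.png")
cv2.imwrite("pics/w1z.png",cv2.resize(im[90:255,165:340],None,fx=3.5,fy=3.5,interpolation=cv2.INTER_CUBIC))
E
```

```text
(no output)
```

View pics/w1z.png

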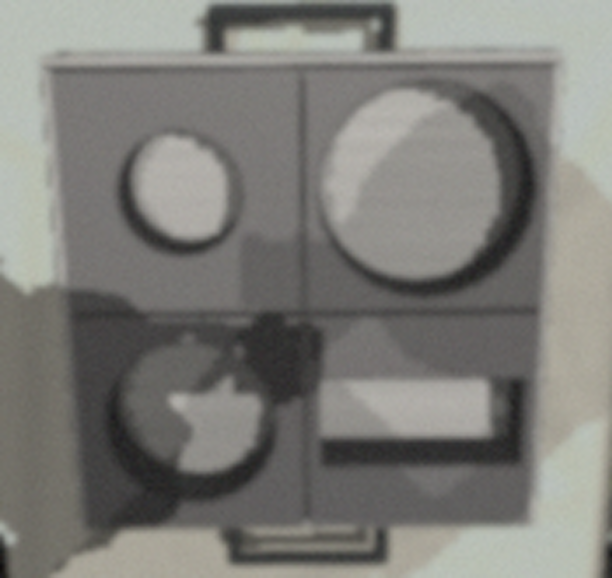

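```bash
cat > tray.py <<'E'
from h import *
import json
from scipy.optimize import least_squares
s=json.load(open("pics/w1.json"))
Z=lambda u,v:np.array((u/3.5-.36+165,v/3.5-.36+90))
obs={(1,1,22):(119,241,130,254),(1,-1,38.5):(321,533,80,296),(-1,1,32.5):(108,277,335,498)}
a=np.linspace(0,2*np.pi,60)
def res(p):
    c,sn=np.cos(p[2]),np.sin(p[2]);W=lambda x,y:[p[0]+c*x-sn*y,p[1]+sn*x+c*y,34]
    r=[]
    for (i,j,R),(x0,x1,y0,y1) in obs.items():
        q=np.array([proj("wrist",W(44*i+R*np.cos(t),44*j+R*np.sin(t)),s) for t in a])
        m,M=Z(x0,y0),Z(x1,y1)
        r+=list(q.min(0)-m)+list(q.max(0)-M)
    q=np.array([proj("wrist",W(-44+17.5*k,-44+38.5*l),s) for k in(1,-1) for l in(1,-1)])
    r+=list(q.min(0)-Z(320,377))+list(q.max(0)-Z(522,465))
    r+=list(proj("wrist",W(0,0),s)-Z(305,313))
    return np.array(r)
o=least_squares(res,[509,-343,0.02])
p=o.x;print(np.round(p,3));print(np.round(o.fun,1))
c,sn=np.cos(p[2]),np.sin(p[2])
for n,(i,j) in dict(narrow=(1,1),wide=(1,-1),mid=(-1,1),slot=(-1,-1)).items():print(n,np.round([p[0]+44*(c*i-sn*j),p[1]+44*(sn*i+c*j)],1))
E
python3 tray.py
```

```text
[ 5.09826e+02 -3.39770e+02  3.00000e-03]
[-0.3 -0.5  0.3 -0.5 -0.4 -0.5  1.  -0.1 -1.   1.7 -0.5  0.8 -0.   0.3
  0.9 -0.1 -0.1 -0.7]
narrow [ 553.7 -295.6]
wide [ 554.  -383.6]
mid [ 465.7 -295.9]
slot [ 466.  -383.9]
```

Request:
carry_out(steps=[-0.33,-3.94,0,0,0,0,1,-0.33,-3.94,0,0,0,0,1,-0.33,-3.94,0,0,0,0,1,-0.33,-3.94,0,0,0,0,1,-0.33,-3.94,0,0,0,0,1,-0.33,-3.94,0,0,0,0,1,-0.33,-3.94,0,0,0,0,1,-0.33,-3.94,0,0,0,0,1,-0.33,-3.94,0,0,0,0,1,-0.33,-3.94,0,0,0,0,1,-0.33,-3.94,0,0,0,0,1,-0.33,-3.94,0,0,0,0,1,-0.33,-3.94,0,0,0,0,1,-0.33,-3.94,0,0,0,0,1,-0.33,-3.94,0,0,0,0,1,-0.33,-3.94,0,0,0,0,1,-0.33,-3.94,0,0,0,0,1,-0.33,-3.94,0,0,0,0,1,-0.33,-3.94,0,0,0,0,1,-0.33,-3.94,0,0,0,0,1])

```text
time_s: 3.2
eef_pos: [467.9, 444.8, 259.8]
ee_rot: [-0.0, 1.0, -0.001, 0.0]
force: [1.4, -0.1, 1.1]
grip_width: 0.998
```

Request:
carry_out(steps=[0,0,0,0,0,0,1,0,0,0,0,0,0,1,0,0,0,0,0,0,1])

```text
time_s: 3.45
eef_pos: [468.4, 443.0, 259.4]
ee_rot: [0.0, 1.0, -0.001, 0.0]
force: [0.2, -0.3, 0.7]
grip_width: 0.998
```

```bash
python3 look.py w2
```

```text
[468.4 443.  259.4] [ 2.e-04  1.e+00 -8.e-04  0.e+00] [ 0.58  0.57  1.04 -0.    1.53  2.15] 3.45
```

View pics/w2.png

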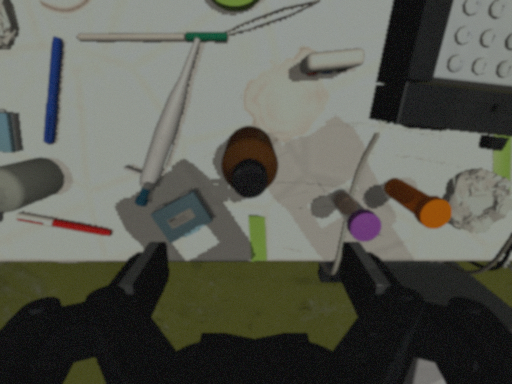

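```bash
python3 - <<'E'
import cv2
im=cv2.imread("pics/w2.png")
cv2.imwrite("pics/w2z.png",cv2.resize(im[35:250,205:405],None,fx=3.5,fy=2.75,interpolation=cv2.INTER_CUBIC))
E
```

```text
(no output)
```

View pics/w2z.png

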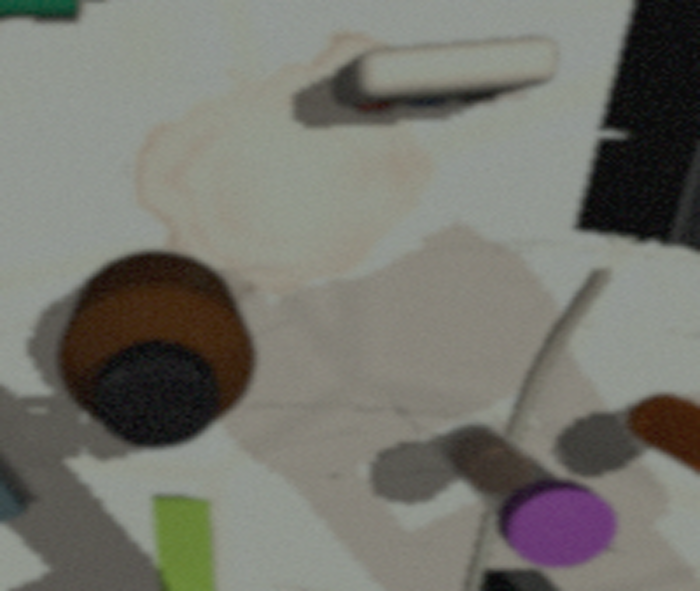

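```bash
python3 - <<'E'
from h import *
import json
np.set_printoptions(precision=1,suppress=True)
s=json.load(open("pics/w2.json"))
Z=lambda u,v:np.array((u/3.5-.36+205,v/2.75-.32+35))
print("tall cap",atz("wrist",Z(157,396),140,s))
# foot outline: left/right body extremes at z~60
print("tall body L/R",atz("wrist",Z(62,345),70,s),atz("wrist",Z(252,345),70,s))
print("tube",atz("wrist",Z(558,524),104,s))
print("clock",atz("wrist",Z(458,68),62,s),[atz("wrist",Z(*q),62,s) for q in [(362,52),(362,98),(556,38),(552,84)]])
E
```

```text
tall cap [473.4 448.1 140. ]
tall body L/R [476.4 480.   70. ] [476.2 418.1  70. ]
tube [410.4 323.4 104. ]
clock [582.9 357.2  62. ] [array([588.6, 386.6,  62. ]), array([572.2, 385.8,  62. ]), array([593.4, 328.7,  62. ]), array([577.1, 328.1,  62. ])]
```

Request:
carry_out(steps=[0.1,-0.18,2.4,0,0,0,1,0.1,-0.17,2.4,0,0,0,1,0,0,2.4,0,0,0,1,0,0,0,0,0,0,1,0,0,0,0,0,0,1])

```text
time_s: 3.92
eef_pos: [470.3, 446.4, 187.6]
ee_rot: [0.0, 1.0, -0.001, -0.0]
force: [0.1, 0.3, 1.4]
grip_width: 1.003
```

```bash
python3 look.py w3;  python3 - <<'E'
import cv2
im=cv2.imread("pics/w3.png")
cv2.imwrite("pics/w3z.png",cv2.resize(im[150:384,150:400],None,fx=3,fy=2.5,interpolation=cv2.INTER_CUBIC))
E
```

```text
[470.3 446.4 187.6] [ 4.e-04  1.e+00 -1.e-03 -5.e-04] [ 0.58  0.62  1.14 -0.    1.38  2.15] 3.92
```

View pics/w3z.png

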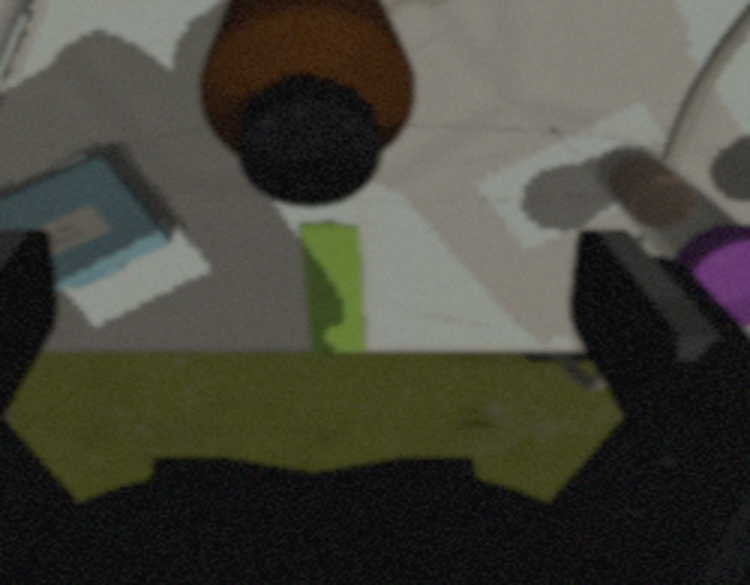

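```bash
python3 - <<'E'
from h import *
import json
s=json.load(open("pics/w3.json"))
Z=lambda u,v:np.array((u/3-.33+150,v/2.5-.3+150))
print("tall cap",atz("wrist",Z(309.5,147),140,s), atz("wrist",Z(309.5,205),140,s))
print([proj("wrist",[470.3+a,446.4,187.6+z],s) for a,z in [(0,0),(0,13)]])
E
```

```text
tall cap [473.42366466 448.28040095 140.        ] [455.95957707 448.35633965 140.        ]
[array([256.12189136, 245.80533703]), array([256.32795134, 258.42334578])]
```

Request:
carry_out(steps=[0.17,-0.06,2.0,0,0,0,1,0,0,2.0,0,0,0,1,0,0,2.0,0,0,0,1,0,0,2.0,0,0,0,1,0,0,0,0,0,0,1,0,0,0,0,0,0,-1,0,0,0,0,0,0,-1,0,0,0,0,0,0,-1,0,0,0,0,0,0,-1,0,0,0,0,0,0,-1,0,0,0,0,0,0,-1,0,0,0,0,0,0,-1,0,0,0,0,0,0,-1], grip_force=50)

```text
time_s: 5.05
eef_pos: [472.3, 448.5, 109.3]
ee_rot: [-0.001, 1.0, -0.0, 0.001]
force: [-1.1, -2.2, 6.5]
grip_width: 0.408
```

```bash
python3 look.py w4
```

```text
[472.3 448.5 109.3] [-5.0e-04  1.0e+00 -1.0e-04  1.3e-03] [ 0.58  0.69  1.23 -0.    1.21  2.15] 5.05
```

View pics/w4.png

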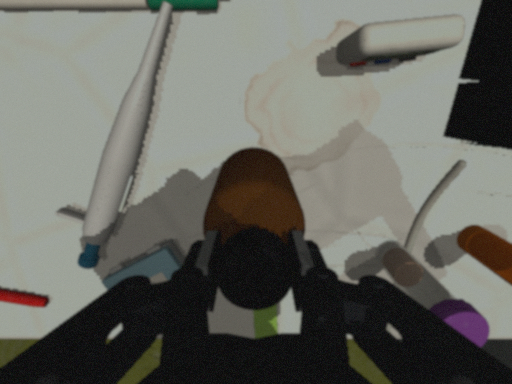

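Request:
carry_out(steps=[0,0,-1,0,0,0,-1,0,0,-2,0,0,0,-1,0,0,-3,0,0,0,-1,0,0,-3,0,0,0,-1,0,0,-3,0,0,0,-1,0,0,-3,0,0,0,-1,0,0,-3,0,0,0,-1,0,0,-2,0,0,0,-1,0,0,0,0,0,0,-1,0,0,0,0,0,0,-1])

```text
time_s: 5.93
eef_pos: [471.5, 448.5, 307.5]
ee_rot: [-0.0, 1.0, -0.0, 0.0]
force: [-0.2, -0.1, -3.6]
grip_width: 0.404
```

```bash
python3 look.py w5
```

```text
[471.5 448.5 307.5] [-3.e-04  1.e+00 -0.e+00  4.e-04] [0.58 0.58 0.91 0.   1.65 2.15] 5.93
```

View pics/w5.png

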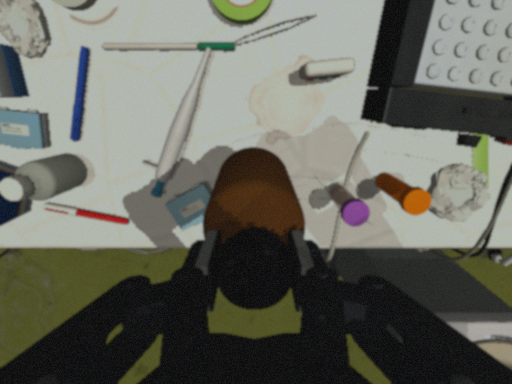

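Request:
carry_out(steps=[0.1,1,0,0,0,0,-1,0.2,2,0,0,0,0,-1,0.3,3,0,0,0,0,-1,0.4,4,0,0,0,0,-1,0.4,4,0,0,0,0,-1,0.4,4,0,0,0,0,-1,0.4,4,0,0,0,0,-1,0.4,4,0,0,0,0,-1,0.4,4,0,0,0,0,-1,0.4,4,0,0,0,0,-1,0.4,4,0,0,0,0,-1,0.4,4,0,0,0,0,-1,0.4,4,0,0,0,0,-1,0.4,4,0,0,0,0,-1,0.4,4,0,0,0,0,-1,0.4,4,0,0,0,0,-1,0.4,4,0,0,0,0,-1,0.4,4,0,0,0,0,-1,0.4,4,0,0,0,0,-1,0.4,4,0,0,0,0,-1])

```text
time_s: 7.65
eef_pos: [544.7, -293.3, 305.0]
ee_rot: [-0.001, 1.0, -0.0, -0.002]
force: [0.4, 0.9, -2.0]
grip_width: 0.411
```

Request:
carry_out(steps=[0.4,4,0,0,0,0,-1,0.3,3,0,0,0,0,-1,0.15,1.5,0,0,0,0,-1,0,0.7,0,0,0,0,-1,0,0,0,0,0,0,-1,0,0,0,0,0,0,-1,0,0,0,0,0,0,-1,0,0,0,0,0,0,-1])

```text
time_s: 8.32
eef_pos: [554.1, -382.3, 307.7]
ee_rot: [0.0, 1.0, 0.001, 0.0]
force: [-0.4, 0.5, -2.1]
grip_width: 0.408
```

```bash
python3 look.py w6
```

```text
[ 554.1 -382.3  307.7] [0.e+00 1.e+00 6.e-04 1.e-04] [-0.78  0.64  0.8   0.    1.7   0.79] 8.32
```

View pics/w6.png

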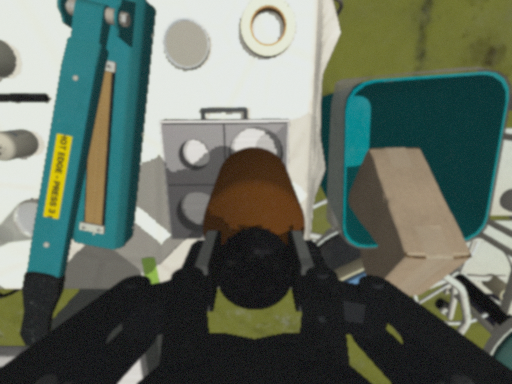

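Request:
carry_out(steps=[0,0.1,2,0,0,0,-1,0,0,3,0,0,0,-1,0,0,3,0,0,0,-1,0,0,3,0,0,0,-1,0,0,2.5,0,0,0,-1,0,0,1.2,0,0,0,-1,0,0,0,0,0,0,-1,0,0,0,0,0,0,-1,0,0,0,0,0,0,-1])

```text
time_s: 9.12
eef_pos: [554.4, -384.8, 162.2]
ee_rot: [0.001, 1.0, 0.0, 0.001]
force: [0.2, 0.4, -3.6]
grip_width: 0.407
```

```bash
python3 look.py w7; python3 - <<'E'
from h import *
for n,(a,b,c,d) in dict(side=(150,300,60,140),top=(290,390,150,260)).items():
    im=cams.capture(n)[:,:,::-1]; cv2.imwrite(f"pics/{n}7.png",im)
a=cv2.imread("pics/w7.png")[:,120:380]; 
b=cv2.imread("pics/side7.png")[130:220,230:330]
t=cv2.imread("pics/top7.png")[160:250,310:390]
print(a.shape)
cv2.imwrite("pics/c7.png",np.hstack([cv2.resize(a,None,fx=1.5,fy=1.5),np.vstack([cv2.resize(b,(390,300)),cv2.resize(t,(390,276))])]))
E
```

```text
[ 554.4 -384.8  162.2] [1.e-03 1.e+00 1.e-04 1.e-03] [-0.78  0.7   1.08  0.    1.36  0.79] 9.12
(384, 260, 3)
```

View pics/c7.png

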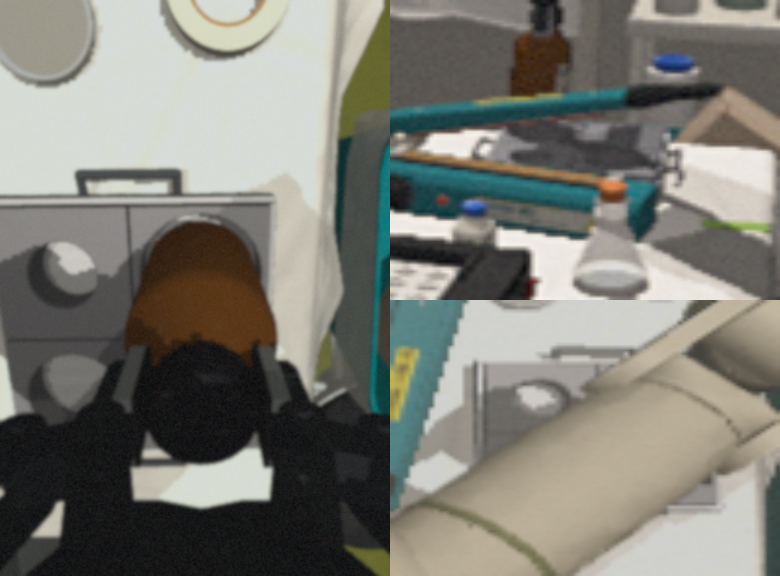

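```bash
cat > ov.py <<'E'
import sys,json
from h import *
# ov.py name tx ty yaw [cx cy z R]
n=sys.argv[1];tx,ty,yaw=map(float,sys.argv[2:5])
s=json.load(open(f"pics/{n}.json"));im=cv2.resize(cv2.imread(f"pics/{n}.png"),None,fx=2,fy=2,interpolation=cv2.INTER_CUBIC)
c,sn=np.cos(yaw),np.sin(yaw)
def dr(pts,col):
    p=np.array([proj("wrist",q,s) for q in pts])*2+.5
    cv2.polylines(im,[np.round(p).astype(int)],False,col,1)
W=lambda x,y,z:[tx+c*x-sn*y,ty+sn*x+c*y,z]
A=np.linspace(0,2*np.pi,73)
for i,j,R in[(1,1,22),(1,-1,38.5),(-1,1,32.5)]:
    dr([W(44*i+R*np.cos(a),44*j+R*np.sin(a),34) for a in A],(0,0,255))
dr([W(-44+17.5*k,-44+38.5*l,34) for k,l in[(1,1),(1,-1),(-1,-1),(-1,1),(1,1)]],(0,0,255))
dr([W(0,87,34),W(0,-87,34)],(0,255,255));dr([W(87,0,34),W(-87,0,34)],(0,255,255))
if len(sys.argv)>5:
    x,y,z,R=map(float,sys.argv[5:9]);dr([[x+R*np.cos(a),y+R*np.sin(a),z] for a in A],(255,255,0))
cv2.imwrite(f"pics/{n}o.png",im[100:700,200:850])
E
python3 ov.py w7 509.8 -339.8 .003 554.4 -384.8 53 31
```

```text
(no output)
```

View pics/w7o.png

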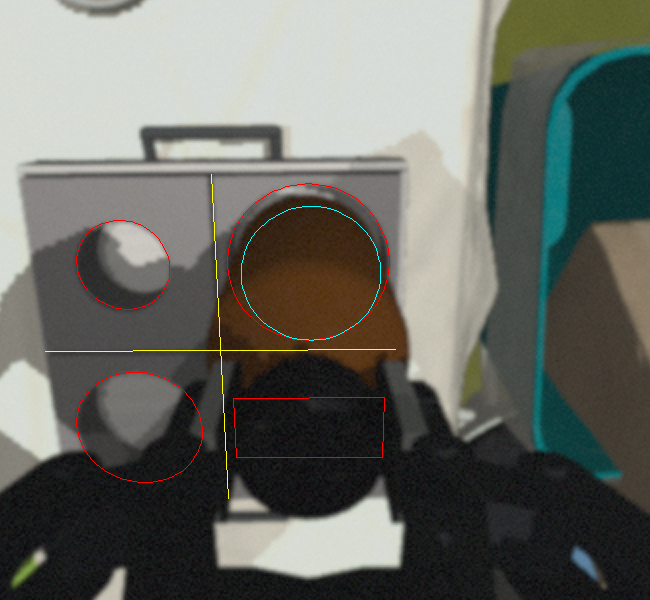

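Request:
carry_out(steps=[-0.4,-0.1,0,0,0,0,-1,0,0,0,0,0,0,-1,0,0,1,0,0,0,-1,0,0,1,0,0,0,-1,0,0,1,0,0,0,-1,0,0,0.8,0,0,0,-1,0,0,0.4,0,0,0,-1,0,0,0,0,0,0,-1,0,0,0,0,0,0,-1])

```text
time_s: 10.02
eef_pos: [549.9, -383.7, 118.2]
ee_rot: [-0.0, 1.0, -0.0, -0.0]
force: [-0.3, -0.6, -2.1]
grip_width: 0.408
```

```bash
python3 look.py w8;python3 ov.py w8 509.8 -339.8 .003 550.4 -383.8 10 31
```

```text
[ 549.9 -383.7  118.2] [-0.e+00  1.e+00 -1.e-04 -0.e+00] [-0.78  0.73  1.14 -0.    1.27  0.79] 10.02
```

View pics/w8o.png

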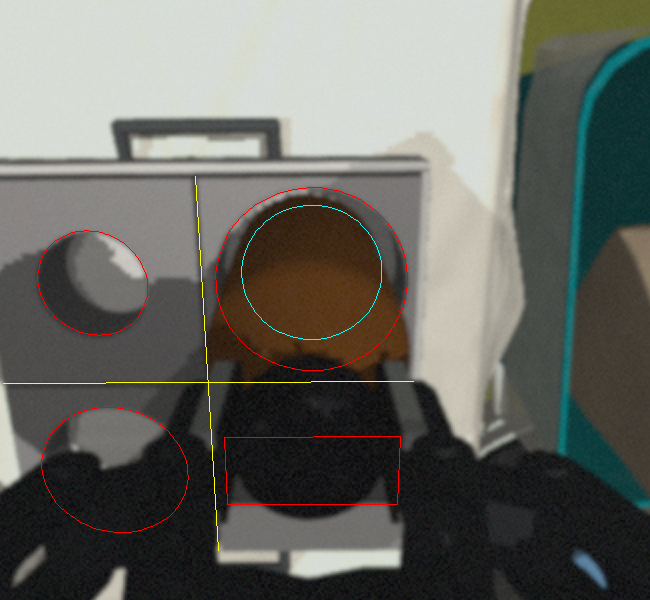

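Request:
carry_out(steps=[0,0,0.2,0,0,0,-1,0,0,0.2,0,0,0,-1,0,0,0.1,0,0,0,-1,0,0,0,0,0,0,-1,0,0,0,0,0,0,-1])

```text
time_s: 10.48
eef_pos: [549.9, -383.7, 113.5]
ee_rot: [0.0, 1.0, -0.0, 0.0]
force: [-1.1, -0.1, -1.5]
grip_width: 0.413
```

Request:
carry_out(steps=[0,0,0.1,0,0,0,-1,0,0,0.1,0,0,0,-1,0,0,0,0,0,0,-1,0,0,0,0,0,0,-1])

```text
time_s: 10.82
eef_pos: [550.4, -384.1, 113.3]
ee_rot: [0.001, 1.0, -0.0, 0.001]
force: [-0.8, 0.5, 8.6]
grip_width: 0.409
```

Request:
carry_out(steps=[0,0,0,0,0,0,0.1,0,0,0,0,0,0,0.3,0,0,0,0,0,0,0.5,0,0,0,0,0,0,0.5,0,0,0,0,0,0,0.5,0,0,-1,0,0,0,0.5,0,0,-2,0,0,0,0.5,0,0,-3,0,0,0,0.5,0,0,-3,0,0,0,0.5,0,0,-3,0,0,0,0.5,0,0,-3,0,0,0,0.5,0,0,0,0,0,0,0.5,0,0,0,0,0,0,0.5])

```text
time_s: 11.9
eef_pos: [550.2, -383.9, 263.7]
ee_rot: [0.001, 1.0, -0.0, 0.001]
force: [-0.3, 0.8, -1.1]
grip_width: 0.753
```

```bash
python3 look.py w9;python3 ov.py w9 509.8 -339.8 .003 554 -383.8 144 18
```

```text
[ 550.2 -383.9  263.7] [ 1.5e-03  1.0e+00 -1.0e-04  1.5e-03] [-0.78  0.64  0.92 -0.    1.58  0.79] 11.9
```

View pics/w9o.png

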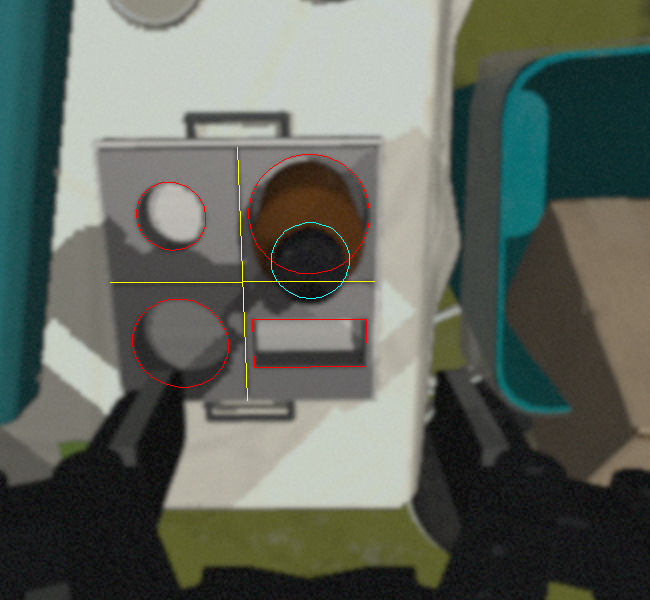

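Request:
carry_out(steps=[1.25,-3.63,0,0,0,0,0.5,1.25,-3.63,0,0,0,0,0.5,1.25,-3.63,0,0,0,0,0.5,1.25,-3.63,0,0,0,0,0.6,1.25,-3.63,0,0,0,0,0.7,1.25,-3.63,0,0,0,0,0.8,1.25,-3.63,0,0,0,0,0.8,1.25,-3.63,0.4,0,0,0,0.8,1.25,-3.63,1,0,0,0,0.8,1.25,-3.63,1,0,0,0,0.8,0,0,0,0,0,0,0.8,0,0,0,0,0,0,0.8,0,0,0,0,0,0,0.8])

```text
time_s: 13.03
eef_pos: [674.7, -20.9, 236.4]
ee_rot: [0.0, 1.0, -0.0, -0.001]
force: [-0.3, -0.6, 0.5]
grip_width: 0.903
```

```bash
python3 look.py w10
```

```text
[674.7 -20.9 236.4] [ 0.e+00  1.e+00 -1.e-04 -8.e-04] [-0.2   0.66  0.95 -0.    1.53  1.37] 13.03
```

View pics/w10.png

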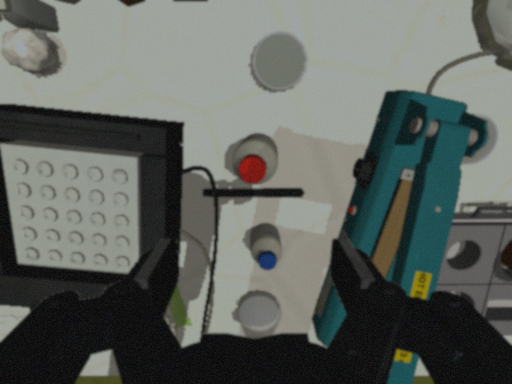

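```bash
python3 - <<'E'
from h import *
import json
s=json.load(open("pics/w10.json"))
im=cv2.imread("pics/w10.png")
hsv=cv2.cvtColor(im,cv2.COLOR_BGR2HSV);m=((hsv[...,0]<8)|(hsv[...,0]>172))&(hsv[...,1]>150)&(hsv[...,2]>60)
m[:120]=0;v,u=np.nonzero(m[:,200:300]);u=u+200;print(u.min(),u.max(),v.min(),v.max())
w=u.max()-u.min()+1
c=(u.min()+u.max())/2; vv=v.max()-w*.48
print(atz("wrist",(c,vv),100,s),"low",atz("wrist",(267,261),75,s))
cv2.imwrite("pics/w10z.png",cv2.resize(im[110:240,190:340],None,fx=4,fy=4,interpolation=cv2.INTER_CUBIC))
E
```

```text
238 265 155 182
[684.89167648 -17.44942658 100.        ] low [568.60334044 -34.85752214  75.        ]
```

View pics/w10z.png

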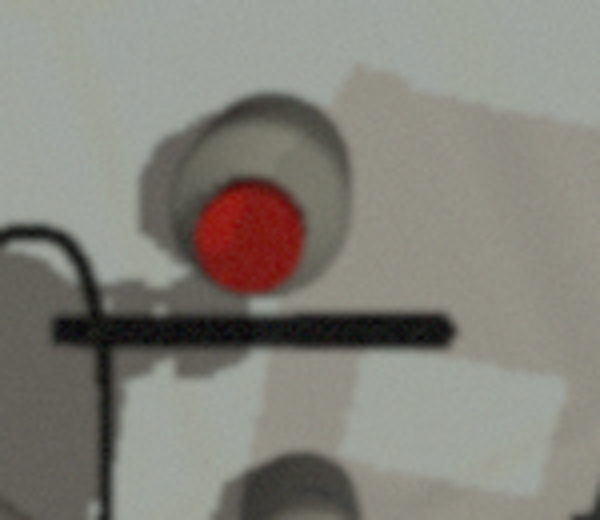

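```bash
python3 - <<'E'
from h import *
import json
s=json.load(open("pics/w10.json"))
print(atz("wrist",(254.6,133),2,s), atz("wrist",(190+170/4,159),45,s),atz("wrist",(190+350/4,159),45,s))
E
```

```text
[707.70387324 -20.67187463   2.        ] [683.17017348   4.77524099  45.        ] [683.09989017 -46.81865496  45.        ]
```

Request:
carry_out(steps=[0.5,0,2,0,0,0,0.6,0.4,0,3,0,0,0,0.6,0,0,3,0,0,0,0.6,0,0,3,0,0,0,0.6,0,0,3,0,0,0,0.6,0,0,3,0,0,0,0.6,0,0,2,0,0,0,0.6,0,0,1,0,0,0,0.6,0,0,0,0,0,0,0.6,0,0,0,0,0,0,0.6])

```text
time_s: 13.92
eef_pos: [684.3, -21.5, 38.3]
ee_rot: [0.0, 1.0, -0.001, 0.001]
force: [0.3, -0.3, 0.8]
grip_width: 0.802
```

Request:
carry_out(steps=[0,0,0,0,0,0,-1,0,0,0,0,0,0,-1,0,0,0,0,0,0,-1,0,0,0,0,0,0,-1,0,0,0,0,0,0,-1,0,0,0,0,0,0,-1], grip_force=50)

```text
time_s: 14.42
eef_pos: [685.0, -21.3, 39.9]
ee_rot: [0.001, 1.0, -0.0, 0.002]
force: [-1.6, -1.5, 6.3]
grip_width: 0.562
```

```bash
python3 look.py w11
```

```text
[685.  -21.3  39.9] [ 7.0e-04  1.0e+00 -1.0e-04  1.8e-03] [-0.2   0.84  1.15 -0.    1.15  1.37] 14.42
```

View pics/w11.png

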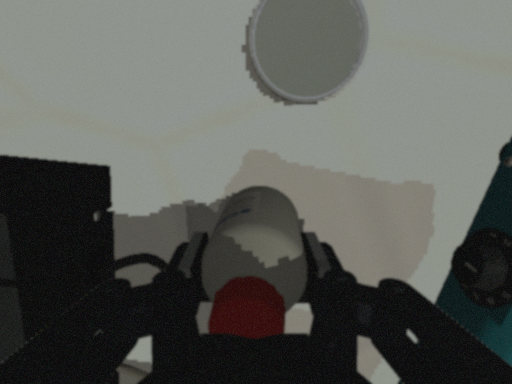

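Request:
carry_out(steps=[0,0,-1,0,0,0,-1,0,0,-2,0,0,0,-1,0,0,-3,0,0,0,-1,0,0,-3,0,0,0,-1,0,0,-3,0,0,0,-1,0,0,-3,0,0,0,-1,0,0,-3,0,0,0,-1,0,0,-2,0,0,0,-1,0,0,0,0,0,0,-1,-1,1.25,0,0,0,0,-1,-2,2.5,0,0,0,0,-1,-2,2.5,0,0,0,0,-1,-2,2.5,0,0,0,0,-1,-2,2.5,0,0,0,0,-1])

```text
time_s: 15.63
eef_pos: [592.4, -133.7, 236.6]
ee_rot: [-0.0, 1.0, 0.0, -0.0]
force: [0.2, -0.3, -1.7]
grip_width: 0.561
```

Request:
carry_out(steps=[-2,2.5,0,0,0,0,-1,-2,2.5,0,0,0,0,-1,-2,2.5,0,0,0,0,-1,-2,2.5,0,0,0,0,-1,-2,2.5,0,0,0,0,-1,-1.9,2.4,0,0,0,0,-1,-1,1.3,0,0,0,0,-1,0,0,2,0,0,0,-1,0,0,3,0,0,0,-1,0,0,3,0,0,0,-1,0,0,3,0,0,0,-1,0,0,2,0,0,0,-1,0,0,0,0,0,0,-1,0,0,0,0,0,0,-1,0,0,0,0,0,0,-1])

```text
time_s: 16.88
eef_pos: [465.4, -295.5, 108.7]
ee_rot: [0.001, 1.0, -0.0, 0.001]
force: [0.3, -0.6, -1.2]
grip_width: 0.565
```

```bash
python3 look.py w12;python3 ov.py w12 509.8 -339.8 .003 465.8 -295.8 65 25
```

```text
[ 465.4 -295.5  108.7] [ 7.e-04  1.e+00 -1.e-04  8.e-04] [-0.78  0.49  1.58  0.    1.07  0.79] 16.88
```

View pics/w12o.png

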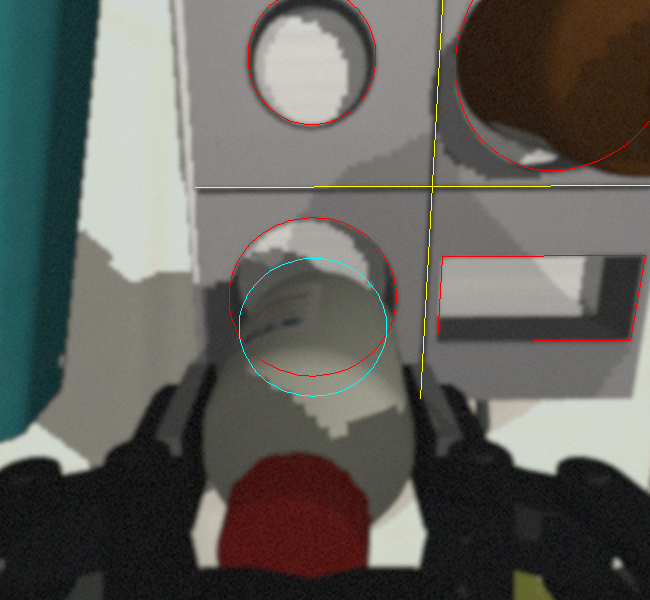

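Request:
carry_out(steps=[0.2,0,1,0,0,0,-1,0,0,2,0,0,0,-1,0,0,1.5,0,0,0,-1,0,0,1,0,0,0,-1,0,0,0.5,0,0,0,-1,0,0,0.2,0,0,0,-1,0,0,0,0,0,0,-1,0,0,0,0,0,0,-1])

```text
time_s: 17.6
eef_pos: [467.2, -295.4, 46.0]
ee_rot: [0.0, 1.0, -0.0, 0.0]
force: [1.0, -0.9, -1.5]
grip_width: 0.562
```

Request:
carry_out(steps=[0,0,0.1,0,0,0,-1,0,0,0.1,0,0,0,-1,0,0,0.1,0,0,0,-1,0,0,0,0,0,0,-1,0,0,0,0,0,0,-1])

```text
time_s: 18.02
eef_pos: [467.3, -295.4, 43.8]
ee_rot: [0.001, 1.0, -0.0, 0.001]
force: [-3.6, 2.4, 10.0]
grip_width: 0.559
```

Request:
carry_out(steps=[0,0,0,0,0,0,0.2,0,0,0,0,0,0,0.3,0,0,0,0,0,0,0.5,0,0,0,0,0,0,0.5,0,0,0,0,0,0,0.5,0,0,-1,0,0,0,0.5,0,0,-2,0,0,0,0.5,0,0,-3,0,0,0,0.5,0,0,-3,0,0,0,0.5,0,0,-3,0,0,0,0.5,0,0,-4,0,0,0,0.5,0,0,-4,0,0,0,0.5,0,0,-2,0,0,0,0.5,0,0,0,0,0,0,0.5])

```text
time_s: 19.18
eef_pos: [467.9, -295.9, 268.2]
ee_rot: [0.003, 1.0, -0.0, 0.003]
force: [0.9, 0.5, -0.6]
grip_width: 0.748
```

```bash
python3 look.py w13;python3 ov.py w13 509.8 -339.8 .003 466 -295.8 104 14.5
```

```text
[ 467.9 -295.9  268.2] [ 0.0034  1.     -0.      0.0034] [-0.78  0.35  1.35  0.    1.43  0.8 ] 19.18
```

View pics/w13o.png

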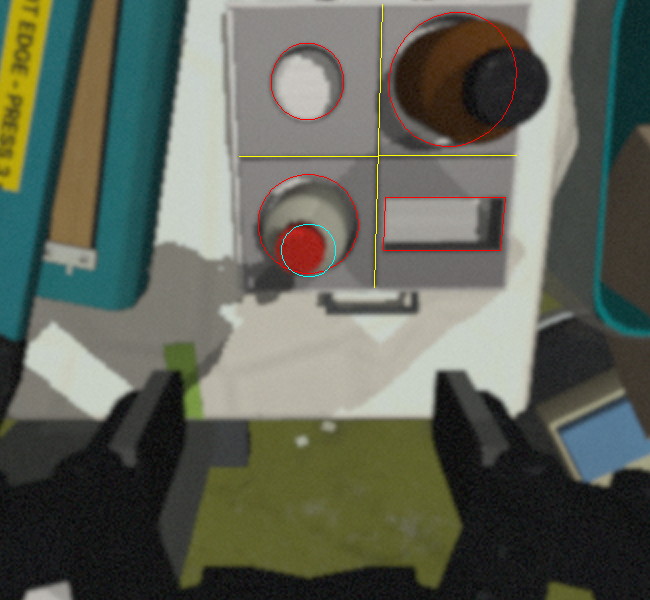

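Request:
carry_out(steps=[0,0,0,0,0,-1.38,0.3,0,0,0,0,0,-1.38,0.3,0,0,0,0,0,-1.38,0.3,0,0,0,0,0,-1.38,0.3,0,0,0,0,0,-1.38,0.3,0,0,0,0,0,-1.38,0.3,0,0,0,0,0,-1.38,0.3,0,0,0,0,0,-1.38,0.3,0,0,0,0,0,-1.38,0.3,0,0,0,0,0,-1.38,0.3,0,0,0,0,0,-1.4,0.3,0,0,0,0,0,-1.4,0.3,0,0,0,0,0,-1.4,0.3,0,0,0,0,0,0,0.3,0,0,0,0,0,0,0.3])

```text
time_s: 20.48
eef_pos: [466.6, -294.8, 261.4]
ee_rot: [-0.001, 0.709, 0.706, -0.0]
force: [-0.9, -0.3, 0.7]
grip_width: 0.647
```

Request:
carry_out(steps=[3.86,-0.36,0,0,0,0,0.3,3.86,-0.36,0,0,0,0,0.3,3.86,-0.36,0,0,0,0,0.3,3.86,-0.36,0,0,0,0,0.3,3.86,-0.36,0,0,0,0,0.3,3.86,-0.36,0,0,0,0,0.3,3.86,-0.36,0,0,0,0,0.3,3.86,-0.36,0,0,0,0,0.3,3.86,-0.36,0,0,0,0,0.3,3.86,-0.36,0,0,0,0,0.3,3.86,-0.36,0,0,0,0,0.3,3.86,-0.36,0,0,0,0,0.3,3.86,-0.36,0,0,0,0,0.3,3.86,-0.36,0,0,0,0,0.3,3.86,-0.36,1,0,0,0,0.3,3.86,-0.36,1,0,0,0,0.3,0,0,1,0,0,0,0.3,0,0,1,0,0,0,0.3,0,0,0,0,0,0,0.3,0,0,0,0,0,0,0.3])

```text
time_s: 22.15
eef_pos: [409.5, 321.5, 222.0]
ee_rot: [-0.0, 0.708, 0.706, -0.001]
force: [1.4, 0.7, -0.2]
grip_width: 0.653
```

```bash
python3 look.py w14
```

```text
[409.5 321.5 222. ] [-1.000e-04  7.081e-01  7.061e-01 -6.000e-04] [ 0.44  0.31  1.52 -0.    1.31  0.44] 22.15
```

View pics/w14.png

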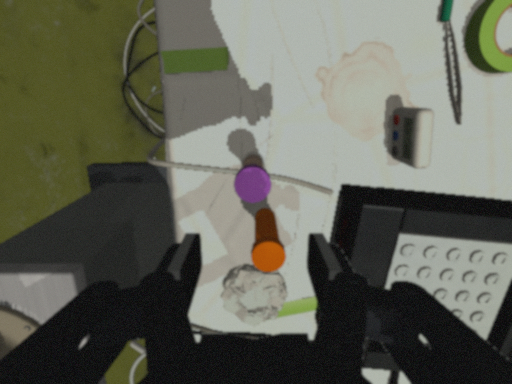

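```bash
python3 - <<'E'
from h import *
import json
s=json.load(open("pics/w14.json"))
im=cv2.imread("pics/w14.png")
hsv=cv2.cvtColor(im,cv2.COLOR_BGR2HSV);m=(hsv[...,0]>130)&(hsv[...,0]<160)&(hsv[...,1]>100)
m[:140]=0;m[230:]=0;v,u=np.nonzero(m[:,200:300]);u=u+200;print(u.min(),u.max(),v.min(),v.max())
w=u.max()-u.min()+1
print(atz("wrist",((u.min()+u.max())/2,v.max()-w*.48),104,s))
cv2.imwrite("pics/w14z.png",cv2.resize(im[110:300,180:350],None,fx=3,fy=3,interpolation=cv2.INTER_CUBIC))
E
```

```text
235 269 165 201
[407.79472403 322.10618142 104.        ]
```

View pics/w14z.png

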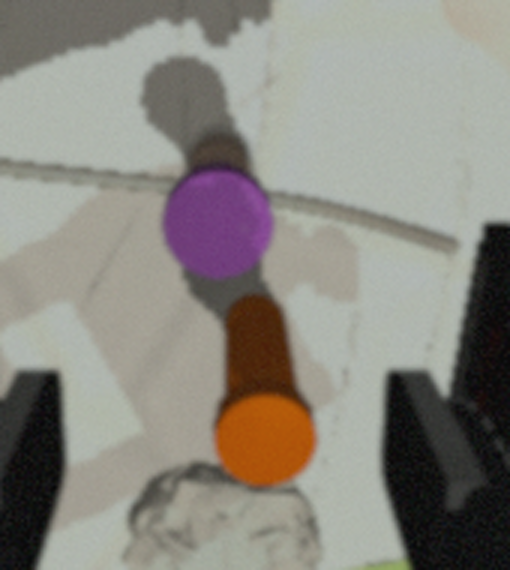

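Request:
carry_out(steps=[0.05,-0.15,2,0,0,0,0.3,0,0,3,0,0,0,0.3,0,0,3,0,0,0,0.3,0,0,3,0,0,0,0.3,0,0,3,0,0,0,0.3,0,0,2.5,0,0,0,0.3,0,0,1,0,0,0,0.3,0,0,0,0,0,0,0.3,0,0,0,0,0,0,0.3])

```text
time_s: 22.95
eef_pos: [408.9, 322.9, 48.5]
ee_rot: [0.0, 0.708, 0.707, 0.001]
force: [-0.8, -0.3, 0.6]
grip_width: 0.65
```

Request:
carry_out(steps=[0,0,0,0,0,0,-1,0,0,0,0,0,0,-1,0,0,0,0,0,0,-1,0,0,0,0,0,0,-1,0,0,0,0,0,0,-1,0,0,0,0,0,0,-1], grip_force=30)

```text
time_s: 23.45
eef_pos: [408.7, 323.5, 48.9]
ee_rot: [0.0, 0.707, 0.707, 0.001]
force: [-0.9, -0.5, 7.9]
grip_width: 0.349
```

```bash
python3 look.py w15
```

```text
[408.7 323.5  48.9] [5.000e-04 7.071e-01 7.071e-01 1.400e-03] [0.44 0.52 1.72 0.   0.9  0.44] 23.45
```

View pics/w15.png

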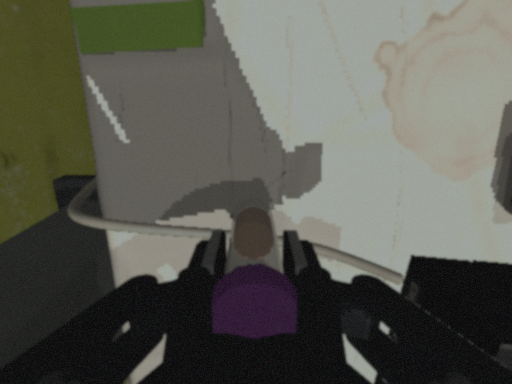

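Request:
carry_out(steps=[0,0,0,0,0,0,-1,0,0,-1,0,0,0,-1,0,0,-2,0,0,0,-1,0,0,-3,0,0,0,-1,0,0,-3,0,0,0,-1,0,0,-3,0,0,0,-1,0,0,-3,0,0,0,-1,0,0,-3,0,0,0,-1,0,0,-2,0,0,0,-1,0,0,-1,0,0,0,-1,0,0,0,0,0,0,-1])

```text
time_s: 24.42
eef_pos: [408.3, 323.3, 259.7]
ee_rot: [0.001, 0.707, 0.707, 0.002]
force: [0.3, -0.7, -0.5]
grip_width: 0.351
```

```bash
python3 look.py w16; python3 - <<'E'
from h import *
im=cams.capture("side")[:,:,::-1]; cv2.imwrite("pics/s16.png",cv2.resize(im[60:300,200:400],None,fx=3,fy=2.4))
E
```

```text
[408.3 323.3 259.7] [7.000e-04 7.072e-01 7.070e-01 2.000e-03] [ 0.44  0.28  1.46 -0.    1.39  0.44] 24.42
```

View pics/w16.png

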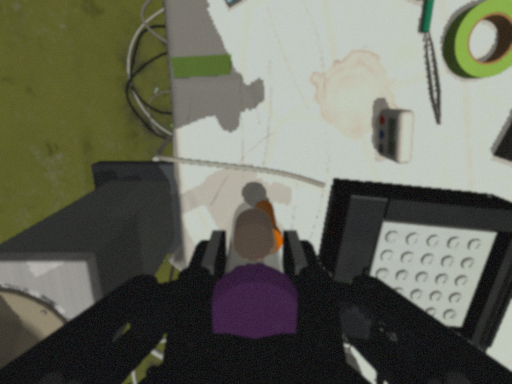

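View pics/s16.png

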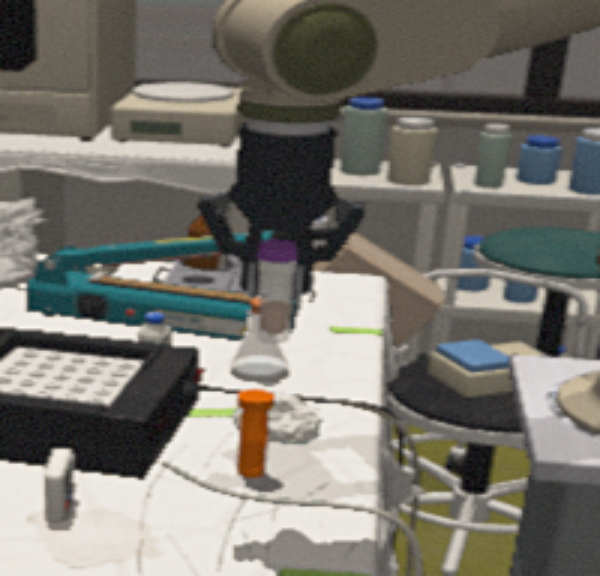

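Request:
carry_out(steps=[-1.2,0.3,0,0,0,0,-1,-2.4,0.55,0,0,0,0,-1,-3.64,0.85,0,0,0,0,-1,-3.64,0.85,0,0,0,0,-1,-3.64,0.85,0,0,0,0,-1,-3.64,0.85,0,0,0,0,-1,-3.64,0.85,0,0,0,0,-1,-3.64,0.85,0,0,0,0,-1,-3.64,0.85,0,0,0,0,-1,-3.64,0.85,0,0,0,0,-1,-3.64,0.85,0,0,0,0,-1,-3.64,0.85,0,0,0,0,-1,-3.64,0.85,0,0,0,0,-1,-3.64,0.85,0,0,0,0,-1,-3.64,0.85,0,0,0,0,-1,-3.64,0.85,0,0,0,0,-1,-3.64,0.85,0,0,0,0,-1,-2.4,0.6,0,0,0,0,-1,-1.3,0.3,0,0,0,0,-1,0,0,0,0,0,0,-1])

```text
time_s: 26.18
eef_pos: [551.7, -299.0, 254.7]
ee_rot: [-0.002, 0.708, 0.706, -0.0]
force: [0.8, 0.6, -0.6]
grip_width: 0.349
```

Request:
carry_out(steps=[0,0,2,0,0,0,-1,0,0,3,0,0,0,-1,0,0,3,0,0,0,-1,0,0,3,0,0,0,-1,0,0,2,0,0,0,-1,0,0,1,0,0,0,-1,0,0,0,0,0,0,-1,0,0,0,0,0,0,-1,0,0,0,0,0,0,-1])

```text
time_s: 26.93
eef_pos: [553.3, -296.3, 119.0]
ee_rot: [0.001, 0.707, 0.707, 0.0]
force: [0.1, -0.2, -0.6]
grip_width: 0.349
```

```bash
python3 look.py w17; python3 ov.py w17 509.8 -339.8 .003 553.7 -295.6 68 13.5
```

```text
[ 553.3 -296.3  119. ] [1.300e-03 7.071e-01 7.071e-01 2.000e-04] [-0.68  0.63  1.31  0.    1.2  -0.68] 26.93
```

View pics/w17o.png

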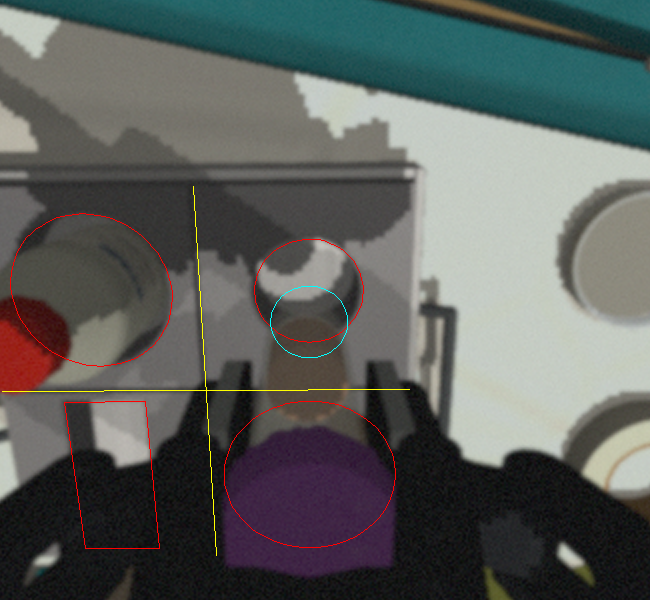

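```bash
python3 - <<'E'
from h import *
import json
s=json.load(open("pics/w14.json"));print(atz("wrist",(253.3,154.3),0,s),atz("wrist",(253.3,154.3),20,s))
s=json.load(open("pics/w15.json"));print([proj("wrist",[408.5,323.5+13.5,z],s) for z in(0,10,20,30)])
a=cv2.imread("pics/w15.png")[180:340,190:320];b=cv2.imread("pics/w17.png")[180:340,190:320]
cv2.imwrite("pics/cmp.png",cv2.convertScaleAbs(cv2.resize(np.hstack([a,b]),None,fx=3,fy=3,interpolation=cv2.INTER_CUBIC),alpha=1.5))
E
```

```text
[408.70518096 330.51553543   0.        ] [408.78538894 334.22859511  20.        ]
[array([253.15113544, 194.65143547]), array([253.15193412, 199.46069873]), array([253.15281657, 204.77432014]), array([253.15379667, 210.67602993])]
```

View pics/cmp.png

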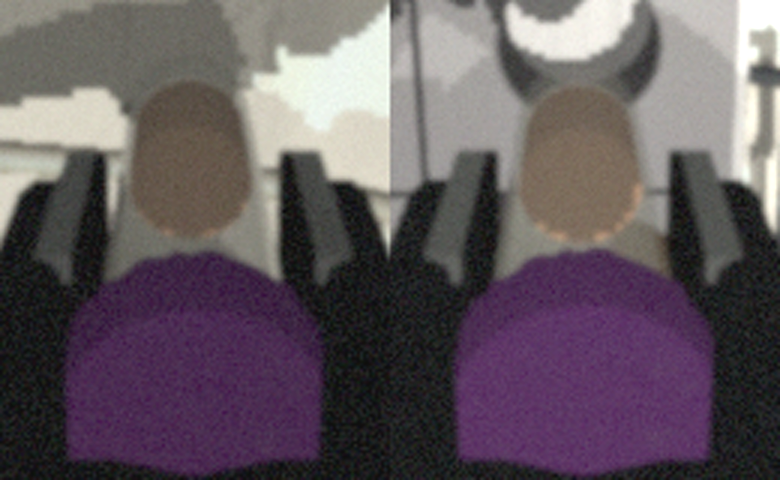

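Request:
carry_out(steps=[0.55,0,0,0,0,0,-1,0,0,0,0,0,0,-1,0,0,1,0,0,0,-1,0,0,1,0,0,0,-1,0,0,1,0,0,0,-1,0,0,0.4,0,0,0,-1,0,0,0,0,0,0,-1,0,0,0,0,0,0,-1])

```text
time_s: 27.65
eef_pos: [552.7, -290.5, 82.9]
ee_rot: [-0.0, 0.707, 0.707, -0.0]
force: [0.4, -0.9, -0.8]
grip_width: 0.348
```

```bash
python3 look.py w18; python3 ov.py w18 509.8 -339.8 .003 553.7 -296.6 36 13.5
```

```text
[ 552.7 -290.5   82.9] [-3.000e-04  7.072e-01  7.070e-01 -0.000e+00] [-0.67  0.67  1.35  0.    1.12 -0.67] 27.65
```

View pics/w18o.png

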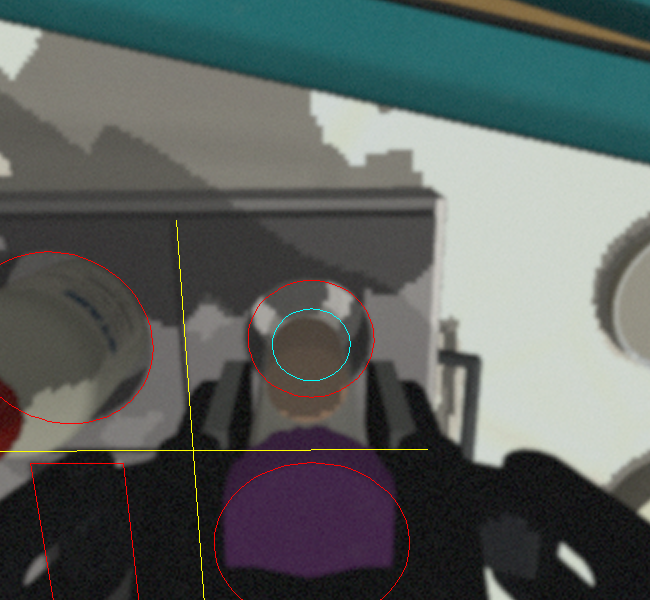

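Request:
carry_out(steps=[0.15,0.05,0.8,0,0,0,-1,0,0,0.8,0,0,0,-1,0,0,0.6,0,0,0,-1,0,0,0.3,0,0,0,-1,0,0,0,0,0,0,-1,0,0,0,0,0,0,-1])

```text
time_s: 28.2
eef_pos: [553.3, -289.0, 58.2]
ee_rot: [-0.0, 0.707, 0.707, -0.0]
force: [0.2, 0.3, -0.5]
grip_width: 0.348
```

Request:
carry_out(steps=[0,0,0.1,0,0,0,-1,0,0,0.1,0,0,0,-1,0,0,0.1,0,0,0,-1,0,0,0,0,0,0,-1])

```text
time_s: 28.53
eef_pos: [553.3, -289.0, 55.2]
ee_rot: [-0.0, 0.707, 0.707, 0.0]
force: [0.1, -0.3, -1.3]
grip_width: 0.351
```

Request:
carry_out(steps=[0,0,0.1,0,0,0,-1,0,0,0.1,0,0,0,-1,0,0,0.1,0,0,0,-1,0,0,0,0,0,0,-1])

```text
time_s: 28.87
eef_pos: [553.6, -289.5, 53.1]
ee_rot: [0.001, 0.707, 0.707, -0.0]
force: [-1.5, -0.9, 6.6]
grip_width: 0.349
```

Request:
carry_out(steps=[0,0,0,0,0,0,-0.1,0,0,0,0,0,0,0.1,0,0,0,0,0,0,0.3,0,0,0,0,0,0,0.3,0,0,0,0,0,0,0.3,0,0,-1,0,0,0,0.3,0,0,-2,0,0,0,0.3,0,0,-3,0,0,0,0.3,0,0,-3,0,0,0,0.3,0,0,-3,0,0,0,0.3,0,0,-4,0,0,0,0.3,0,0,-4,0,0,0,0.3,0,0,-1,0,0,0,0.3,0,0,0,0,0,0,0.3])

```text
time_s: 30.03
eef_pos: [554.0, -289.5, 267.0]
ee_rot: [0.004, 0.707, 0.707, 0.0]
force: [-0.3, 0.2, -0.5]
grip_width: 0.651
```

```bash
python3 look.py w19; python3 ov.py w19 509.8 -339.8 .003 553.7 -295.6 108 17.5
```

```text
[ 554.  -289.5  267. ] [3.800e-03 7.071e-01 7.071e-01 5.000e-04] [-0.67  0.52  1.11  0.    1.51 -0.67] 30.03
```

View pics/w19o.png

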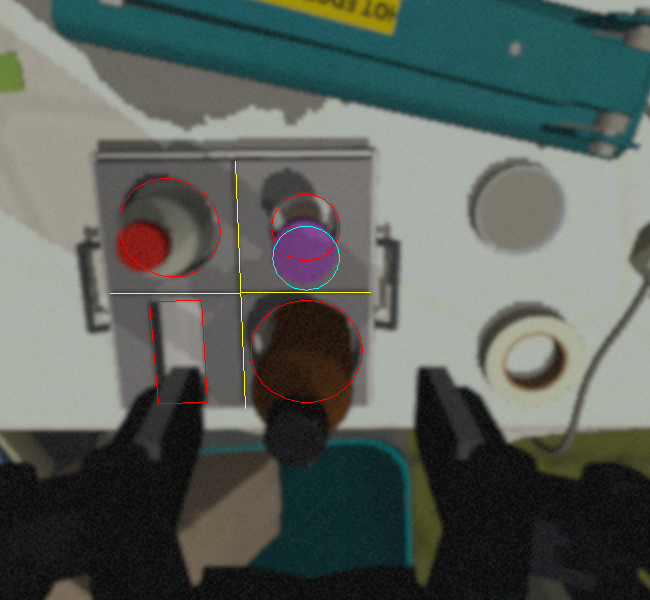

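Request:
carry_out(steps=[3.8,0.18,0,0,0,0,0.3,3.8,0.18,0,0,0,0,0.3,3.8,0.18,0,0,0,0,0.3,3.8,0.18,0,0,0,0,0.3,3.8,0.18,0,0,0,0,0.3,3.8,0.18,0,0,0,0,0.3,3.8,0.18,0,0,0,0,0.3,3.8,0.18,0,0,0,0,0.3,3.8,0.18,0,0,0,0,0.3,3.8,0.18,0,0,0,0,0.3,3.8,0.18,0,0,0,0,0.3,3.8,0.18,0,0,0,0,0.3,3.8,0.18,0,0,0,0,0.3,3.8,0.18,0,0,0,0,0.2,3.8,0.18,0,0,0,0,0.2,3.8,0.18,1,0,0,0,0.2,3.8,0.18,2,0,0,-0.9,0.2,0,0,3,0,0,0,0.2,0,0,0,0,0,0,0.2,0,0,0,0,0,0,0.2])

```text
time_s: 31.75
eef_pos: [583.1, 355.2, 200.6]
ee_rot: [-0.001, 0.679, 0.734, -0.003]
force: [-0.1, 0.7, 0.9]
grip_width: 0.599
```

```bash
python3 look.py w20; python3 - <<'E'
import cv2
im=cv2.imread("pics/w20.png")
cv2.imwrite("pics/w20z.png",cv2.resize(im[100:300,170:350],None,fx=3,fy=3,interpolation=cv2.INTER_CUBIC))
E
```

```text
[583.1 355.2 200.6] [-0.0011  0.679   0.7341 -0.0026] [ 0.38  0.7   0.98 -0.    1.47  0.3 ] 31.75
```

View pics/w20z.png

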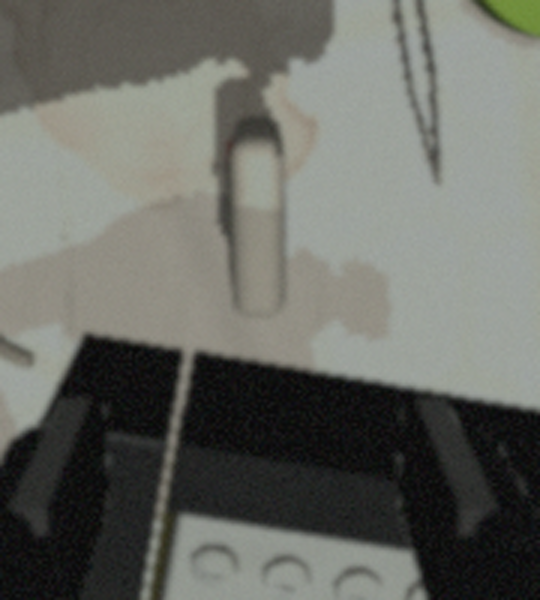

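```bash
python3 - <<'E'
from h import *
import json
s=json.load(open("pics/w20.json"))
Z=lambda u,v:(u/3-.33+170,v/3-.33+100)
for q in [(232,145),(282,142),(236,312),(285,308),(257,138),(260,314)]: print(np.round(atz("wrist",Z(*q),62,s),1))
R=Rq(s["ee_rot"]).as_matrix();print(np.round(R,3))
E
```

```text
[573.7 384.9  62. ]
[589.4 387.1  62. ]
[578.9 328.6  62. ]
[595.3 331.4  62. ]
[581.4 387.8  62. ]
[587.1 328.6  62. ]
[[-0.078  0.997 -0.005]
 [ 0.997  0.078 -0.002]
 [-0.002 -0.005 -1.   ]]
```

Request:
carry_out(steps=[0.3,0.14,2,0,0,-0.18,0.2,0,0,3,0,0,0,0.2,0,0,3,0,0,0,0.2,0,0,3,0,0,0,0.2,0,0,2.5,0,0,0,0.2,0,0,1.5,0,0,0,0.2,0,0,1.1,0,0,0,0.2,0,0,0,0,0,0,0.2,0,0,0,0,0,0,0.2])

```text
time_s: 32.55
eef_pos: [586.1, 358.6, 43.5]
ee_rot: [0.0, 0.673, 0.739, 0.001]
force: [-0.6, 0.3, 0.8]
grip_width: 0.603
```

Request:
carry_out(steps=[0,0,0,0,0,0,-1,0,0,0,0,0,0,-1,0,0,0,0,0,0,-1,0,0,0,0,0,0,-1,0,0,0,0,0,0,-1,0,0,0,0,0,0,-1,0,0,0,0,0,0,-1], grip_force=40)

```text
time_s: 33.13
eef_pos: [585.6, 359.1, 43.4]
ee_rot: [0.0, 0.673, 0.74, 0.001]
force: [-1.1, -1.2, 5.8]
grip_width: 0.202
```

```bash
python3 look.py w21
```

```text
[585.6 359.1  43.4] [4.000e-04 6.731e-01 7.396e-01 8.000e-04] [ 0.38  0.84  1.14 -0.    1.16  0.29] 33.13
```

View pics/w21.png

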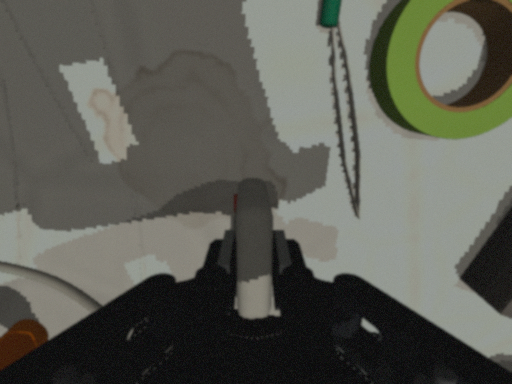

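Request:
carry_out(steps=[0,0,0,0,0,0,-0.3,0,0,0,0,0,0,-0.2,0,0,0,0,0,0,-0.2,0,0,0.3,0,0,0,-0.2,0,0,0.3,0,0,0,-0.2,0,0,0,0,0,0,-0.2,0,0,0,0,0,0,-1,0,0,0,0,0,0,-1,0,0,0,0,0,0,-1,0,0,0,0,0,0,-1,0,0,0,0,0,0,-1])

```text
time_s: 34.1
eef_pos: [585.1, 358.9, 35.9]
ee_rot: [-0.0, 0.673, 0.74, 0.0]
force: [0.4, -0.2, -0.8]
grip_width: 0.203
```

Request:
carry_out(steps=[0,0,-1,0,0,0,-1,0,0,-2,0,0,0,-1,0,0,-3,0,0,0,-1,0,0,-3,0,0,0,-1,0,0,-3,0,0,0,-1,0,0,-3,0,0,0,-1,0,0,-3,0,0,0,-1,0,0,-2,0,0,0,-1,0,0,-1,0,0,0,-1,0,0,0,0,0,0,-1,0,0,0,0,0,0,-1])

```text
time_s: 35.02
eef_pos: [585.0, 358.8, 245.2]
ee_rot: [-0.0, 0.673, 0.74, -0.0]
force: [0.1, 0.4, -0.9]
grip_width: 0.202
```

```bash
python3 look.py w22; python3 - <<'E'
from h import *
im=cams.capture("side")[:,:,::-1]; cv2.imwrite("pics/s22.png",cv2.resize(im[60:300,150:350],None,fx=3,fy=2.4))
E
```

```text
[585.  358.8 245.2] [-2.000e-04  6.731e-01  7.395e-01 -4.000e-04] [0.38 0.69 0.88 0.   1.57 0.29] 35.02
```

View pics/s22.png

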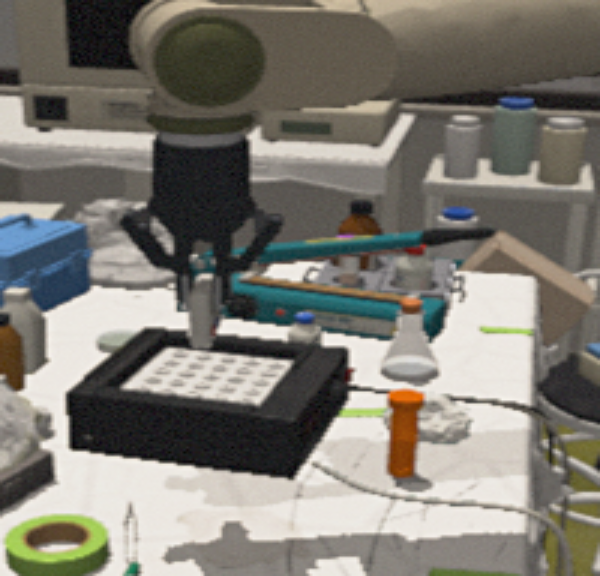

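View pics/w22.png

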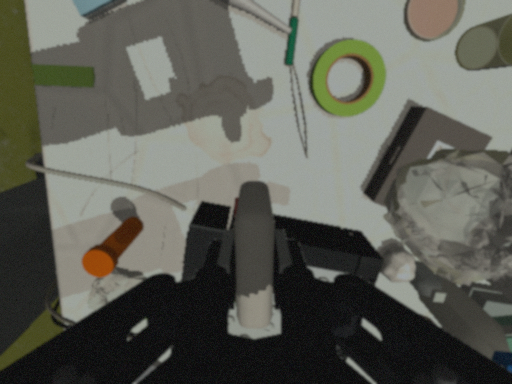

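Request:
carry_out(steps=[0,0,0,0,0,1.04,-1,-2,-0.3,0,0,0,0,-1,-3.95,-0.63,0,0,0,0,-1,-3.95,-0.63,0,0,0,0,-1,-3.95,-0.63,0,0,0,0,-1,-3.95,-0.63,0,0,0,0,-1,-3.95,-0.63,0,0,0,0,-1,-3.95,-0.63,0,0,0,0,-1,-3.95,-0.63,0,0,0,0,-1,-3.95,-0.63,0,0,0,0,-1,-3.95,-0.63,0,0,0,0,-1,-3.95,-0.63,0,0,0,0,-1,-3.95,-0.63,0,0,0,0,-1,-3.95,-0.63,0,0,0,0,-1,-3.95,-0.63,0,0,0,0,-1,-3.95,-0.63,0,0,0,0,-1,-3.95,-0.63,0,0,0,0,-1,-3.95,-0.63,0,0,0,0,-1,-3.95,-0.63,0,0,0,0,-1,-3.95,-0.63,0,0,0,0,-1])

```text
time_s: 36.78
eef_pos: [470.1, -374.0, 244.5]
ee_rot: [-0.001, 0.706, 0.708, 0.0]
force: [0.8, -0.1, 0.2]
grip_width: 0.202
```

Request:
carry_out(steps=[-1.2,-0.25,0,0,0,0,-1,0,0,0,0,0,0,-1,0,0,2,0,0,0,-1,0,0,3,0,0,0,-1,0,0,3,0,0,0,-1,0,0,3,0,0,0,-1,0,0,1,0,0,0,-1,0,0,0,0,0,0,-1,0,0,0,0,0,0,-1,0,0,0,0,0,0,-1])

```text
time_s: 37.62
eef_pos: [469.4, -384.8, 127.9]
ee_rot: [0.002, 0.706, 0.708, -0.0]
force: [1.1, -0.0, -0.1]
grip_width: 0.204
```

```bash
python3 look.py w23; python3 ov.py w23 509.8 -339.8 .003
```

```text
[ 469.4 -384.8  127.9] [ 1.500e-03  7.058e-01  7.084e-01 -1.000e-04] [-0.88  0.58  1.37  0.    1.18 -0.88] 37.62
```

View pics/w23o.png

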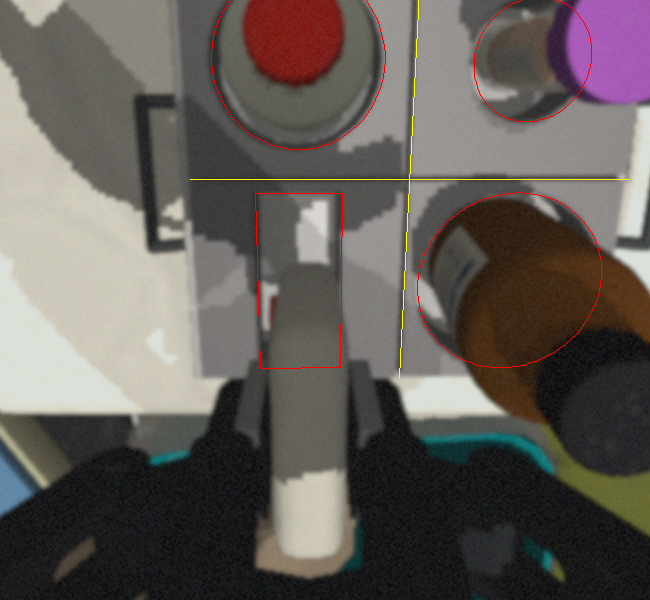

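Request:
carry_out(steps=[0.1,-0.35,1,0,0,0,-1,0,0,2,0,0,0,-1,0,0,1.4,0,0,0,-1,0,0,0.5,0,0,0,-1,0,0,0,0,0,0,-1,0,0,0,0,0,0,-1,0,0,0,0,0,0,-1])

```text
time_s: 38.25
eef_pos: [465.7, -384.0, 78.4]
ee_rot: [0.001, 0.706, 0.708, -0.0]
force: [-0.2, -0.5, -0.6]
grip_width: 0.202
```

```bash
python3 look.py w24; python3 ov.py w24 509.8 -339.8 .003
```

```text
[ 465.7 -384.    78.4] [ 1.300e-03  7.059e-01  7.083e-01 -1.000e-04] [-0.88  0.63  1.43  0.    1.08 -0.89] 38.25
```

View pics/w24o.png

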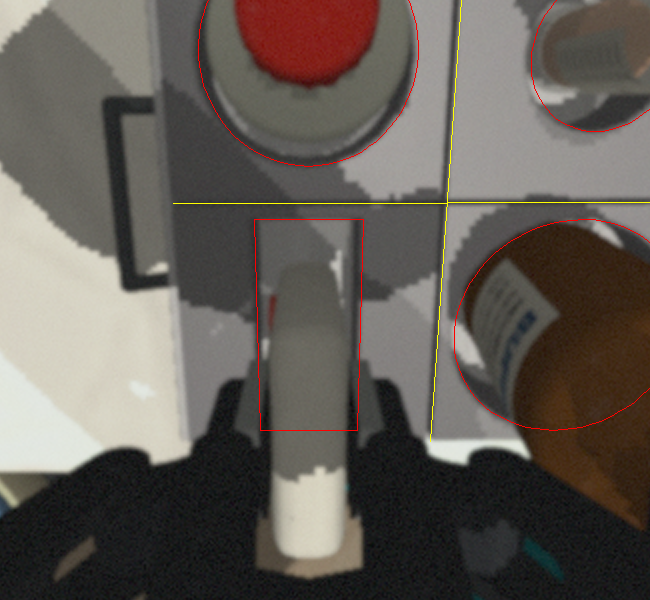

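```bash
python3 - <<'E'
from h import *
import json
for n,z in (("w21",0),("w21",10)):
    s=json.load(open(f"pics/{n}.json"));print(n,z,atz("wrist",(255,180),z,s))
s=json.load(open("pics/w24.json"))
for z in (38,42,52): print(atz("wrist",(253,182),z,s),proj("wrist",[465.8,-353,z],s))
a=cv2.imread("pics/w24.png")[180:384,150:350];cv2.imwrite("pics/w24z.png",cv2.convertScaleAbs(cv2.resize(a,None,fx=3.5,fy=2.9,interpolation=cv2.INTER_CUBIC),alpha=1.6))
E
```

```text
w21 0 [584.18770194 384.38582483   0.        ]
w21 10 [583.87887295 387.12576434  10.        ]
[ 465.27938375 -359.34030239   38.        ] [253.82946331 172.41739773]
[ 465.28412517 -358.19832806   42.        ] [253.83698272 173.98063115]
[ 465.29597873 -355.34339222   52.        ] [253.85722049 178.18792284]
```

View pics/w24z.png

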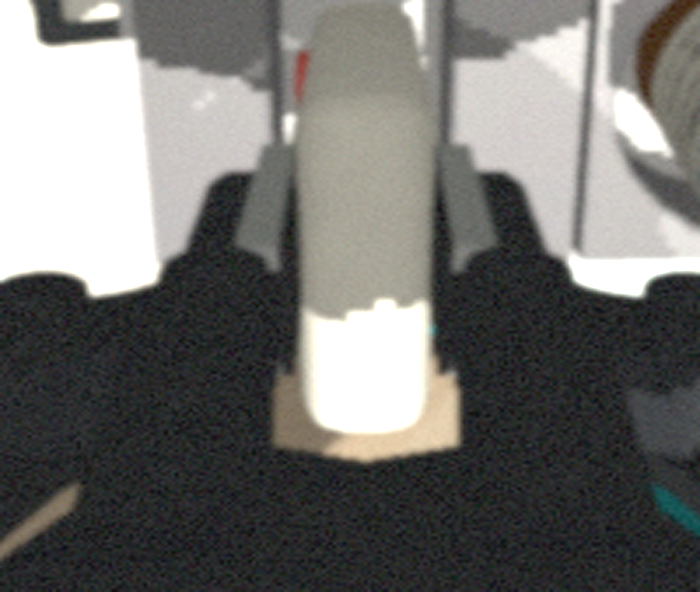

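Request:
carry_out(steps=[0.3,0,0.4,0,0,0,-1,0,0,0.8,0,0,0,-1,0,0,0.8,0,0,0,-1,0,0,0.8,0,0,0,-1,0,0,0.4,0,0,0,-1,0,0,0,0,0,0,-1,0,0,0,0,0,0,-1])

```text
time_s: 38.88
eef_pos: [465.1, -380.4, 44.6]
ee_rot: [-0.0, 0.706, 0.708, 0.0]
force: [1.0, 0.4, -1.5]
grip_width: 0.2
```

Request:
carry_out(steps=[0,0,0.1,0,0,0,-1,0,0,0.1,0,0,0,-1,0,0,0,0,0,0,-1,0,0,0,0,0,0,-1])

```text
time_s: 39.22
eef_pos: [465.2, -380.5, 43.1]
ee_rot: [0.0, 0.706, 0.708, -0.0]
force: [0.5, -0.3, -0.4]
grip_width: 0.203
```

Request:
carry_out(steps=[0,0,0.1,0,0,0,-1,0,0,0.1,0,0,0,-1,0,0,0.1,0,0,0,-1,0,0,0,0,0,0,-1,0,0,0,0,0,0,-1])

```text
time_s: 39.63
eef_pos: [465.1, -380.4, 39.8]
ee_rot: [-0.0, 0.706, 0.708, 0.0]
force: [-0.1, -0.7, -0.2]
grip_width: 0.202
```

Request:
carry_out(steps=[0,0,0.1,0,0,0,-1,0,0,0.1,0,0,0,-1,0,0,0,0,0,0,-1,0,0,0,0,0,0,-1])

```text
time_s: 39.97
eef_pos: [465.3, -380.6, 39.5]
ee_rot: [0.0, 0.706, 0.708, -0.0]
force: [-4.8, 5.0, 12.9]
grip_width: 0.203
```

Request:
carry_out(steps=[0,0,0,0,0,0,-0.5,0,0,0,0,0,0,-0.35,0,0,0,0,0,0,-0.2,0,0,0,0,0,0,-0.2,0,0,0,0,0,0,-0.2,0,0,-1,0,0,0,-0.2,0,0,-2,0,0,0,-0.2,0,0,-3,0,0,0,-0.2,0,0,-3,0,0,0,-0.2,0,0,-3,0,0,0,-0.2,0,0,-4,0,0,0,-0.2,0,0,-4,0,0,0,-0.2,0,0,-2,0,0,0,-0.2,0,0,0,0,0,0,-0.2,0,0,0,0,0,0,-0.2])

```text
time_s: 41.22
eef_pos: [465.2, -380.5, 259.2]
ee_rot: [0.001, 0.706, 0.708, -0.0]
force: [-0.5, -0.6, -0.7]
grip_width: 0.396
```

```bash
python3 look.py w25; python3 ov.py w25 509.8 -339.8 .003; python3 - <<'E'
from h import *
im=cams.capture("side")[:,:,::-1]; cv2.imwrite("pics/s25.png",cv2.resize(im[130:330,200:360],None,fx=4,fy=3))
E
```

```text
[ 465.2 -380.5  259.2] [ 1.100e-03  7.059e-01  7.083e-01 -1.000e-04] [-0.88  0.47  1.2   0.    1.47 -0.88] 41.22
```

View pics/w25o.png

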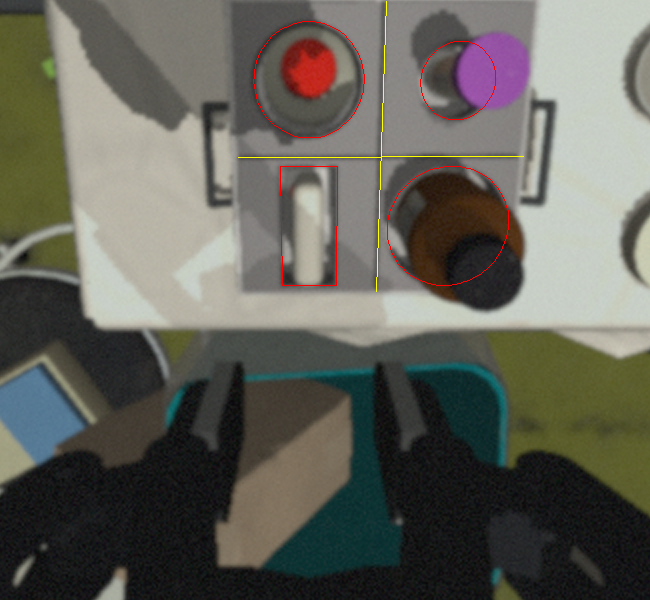

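View pics/s25.png

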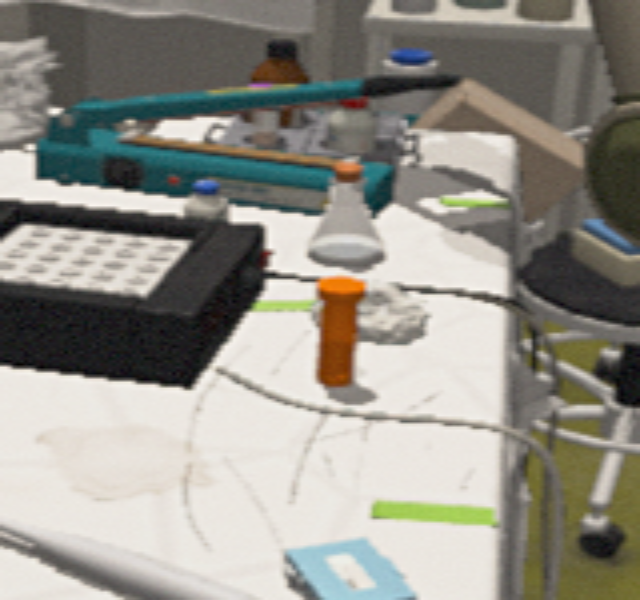

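```bash
python3 - <<'E'
from rig import finish_job
print(finish_job())
E
```

```text
the job is handed in; nothing more can be done
None
```

I packed the carrier in the order you asked: the tall brown bottle in the widest well, the red-capped bottle in the middle one, the purple-capped tube in the narrowest and the timer on edge in the slot. I lowered each until the wrist felt the floor (7–13 N), then released it. The job was handed in at about 41 s.

**Last checks:** the final wrist picture shows all four standing in their wells and the gripper empty and clear above them. The side picture shows the blue-capped bottle, the flask and the orange tube still standing where they were.

**Disagreements:**
- **Top camera:** it read about 4 mm lower in y than the wrist camera. I went with the wrist camera because the grips and the overlay on the carrier agreed with it.
- **Slight leans:** the tall bottle, middle bottle and tube each lean slightly on their own foot, as described. I shifted the placings by 2–7 mm to allow for that, and the middle bottle and tube may still stand with a small lean.
- **Timer:** I gripped it too high the first time and gripped it again lower before lifting. When it touched the slot floor I also read about 5 N sideways. It stands clear of the slot edges in the picture.

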